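# Close a dressing pot on the rotary lid press

### The job

Stand the waiting dressing pot upright in the empty nest of the lid press, then turn the turntable by its rim until the engraved line on the rim faces the fixed pointer, so that the pot is under the press head. Pull the lever all the way down to press the lid home, let the lever come back up and let go, leaving the pot closed in its nest and the line still at the pointer. Do not tip the pot over and do not knock the other loose things about.

Things in the scene. Friction and masses are not known exactly. Their poses are not given: they have to be found in the camera images.
- pot_mid (a point): Waiting pot, the one lidded pot standing alone on the bare worktop, right of the press: loose white cylinder 66 mm across, 72 mm tall; its grey lid (62 mm across, 14 mm thick) is only laid in and shows 9 mm above the body, so 81 mm tall over all (finished pots show 3 mm of lid). About 0.2 kg. Point: on the pot's axis, 36 mm above its underside; z up the pot. Grip the white body.
- lid (a joint): How far the lid is pushed down onto that pot, m: 0 as laid on, 0.006 home. Slides stiffly (about 7 N) and stays where it is pushed.
- axis (a point): Turntable's upright axis at the height of the rim's top (85 mm above the worktop), on the fixed frame of the press; z up, x towards the pointer, y towards the press column, neither turning with the table. Turntable: dished aluminium wheel, rim 280 mm outside diameter, 10 mm thick, 30 mm high above the dish floor inside; free outside down to 20 mm above the worktop.
- turntable (a joint): Turntable angle, rad, counter-clockwise seen from above; 0 (or a whole turn) when the mark faces the pointer. Turns either way, no detents or stops within a turn; light friction (0.16 N m, about 1 N at the rim), and it stays where it is left.
- nest (a point): Empty nest on the turntable, centre of its floor (55 mm above the worktop), 80 mm from the axis; turns with the table. Ring collar 75 mm inside, 83 mm outside diameter, 10 mm high; the pot stands inside it on that floor. Two more nests, 120 and 240 degrees round at the same radius, hold finished closed pots (fixed, 75 mm tall); midway between nests the rim is free on both sides.
- mark (a point): Engraved black line, 4 mm wide, across the top and down the outside of the turntable's rim: its point on the outer top edge, 140 mm from the axis. It lies 60 degrees clockwise, seen from above, of the empty nest. Turns with the table.
- pointer (a point): Spot on the rim's outer top edge straight before the tip of the fixed pointer, a dark steel wedge as high as the rim, on the far side of the turntable from the robot. Wedge, post and foot fill 146 to 200 mm from the axis, 44 mm wide. With the mark here the empty nest is under the press head.
- station (a point): Centre of the press head's underside when up, 160 mm above the worktop; head 72 mm across, on the column side of the table. Above it a fixed arm (44 mm wide, 195 mm above the worktop and up) runs from the column to 37 mm past the head centre. The column (64 x 50 mm, 210 mm tall) is centred 122 mm from here along y of axis.
- handle (a point): Centre of the lever's black T-bar grip, a level bar 24 mm thick and 110 mm long, x of this frame along the bar. About 326 mm above the worktop when up, 229 mm when down; it stands beyond the rim on the side away from the column, free all round and below.
- hinge (a point): Lever's hinge on top of the column, 235 mm above the worktop. The lever (18 mm bar) runs from here across above the table to the handle, 377 mm away; it stands 0.245 rad above level when up and swings straight down about a level axis parallel to the T-bar.
- lever (a joint): Lever angle, rad: 0 up, growing as it is pulled down; the head meets a laid-on lid at about 0.21, the lid is home at about 0.26, hard stop at 0.272. A spring brings it back up; it takes about 2 N at the handle to move and about 2 N more to press the lid on.
- squeeze_bottle: Bystander: white squeeze bottle with a pointed nozzle, 68 mm across, 230 mm tall, loose, right of the press. Origin under its centre.
- ramekin: Bystander: small white bowl, 84 mm across, 45 mm tall, near right. Origin under its centre.
- spoon: Bystander: steel spoon, 190 mm long, lying near right between the robot and the pot. Origin under its middle, x along it.
- mixing_bowl: Bystander: steel mixing bowl, 190 mm across, 85 mm tall, near left. Origin under its centre.
- pepper_mill: Bystander: dark wooden pepper mill, 58 mm across, 180 mm tall, far right of the press. Origin under its centre.
There are look-alikes about, which are no part of the job. Leave any purple look-alike of the part that bears pot_mid alone.

How it is judged:
On the way, in this order (a step that is already met when the one before it is completed fails the run):
1. the pot stands upright in the empty nest, let go (horizontal distance between pot_mid and nest below 0.008 m and z of pot_mid in the frame of nest below 0.04 m and angle between pot_mid's own z axis and vertical below 0.1 rad and contact force between the fingers and pot below 0.1 N), for 0.2 s.
2. the engraved line faces the pointer (within 6 mm), the turntable at rest (horizontal distance between mark and pointer below 0.006 m and velocity of joint turntable between -0.05 and 0.05 rad/s and horizontal distance between pot_mid and nest below 0.008 m), for 0.2 s.
3. the lever is fully down and the lid home, the line at the pointer (value of joint lever above 0.245 rad and value of joint lid above 0.0045 m and horizontal distance between mark and pointer below 0.006 m), for 0.1 s.
At the end, for the whole second after the job is handed in: The pot stands upright (within 0.1 rad) on the floor of its nest (axis within 8 mm of the nest's centre) with its lid pushed down at least 4.5 of 6 mm, the engraved line is within 6 mm of the pointer's spot, the turntable is still, and the lever is back up (below 0.03 rad) (all of step 2 and value of joint lid above 0.0045 m and z of pot_mid in the frame of nest below 0.04 m and angle between pot_mid's own z axis and vertical below 0.1 rad and value of joint lever below 0.03 rad); the robot touches nothing.
It fails at once if the pot is tipped over (angle between pot_mid's own z axis and vertical above 0.6 rad).
It fails at once if one of the other things is knocked away (more than 40 mm) (distance of any of squeeze_bottle, ramekin, spoon, mixing_bowl, pepper_mill from where it was at the start of the episode above 0.04 m).
It also fails if it takes over 72 s, if anything falls off the work surface, if the arm or the gripper's body presses on something with over 40 N, if the wrist force passes 120 N, or if a joint passes its speed limit or range.

### The arm

A 6-joint arm with a two-finger parallel gripper is mounted at the origin on the work surface. World frame = base frame: x ahead of the robot, y to its left, z up, the work surface at z = 0. Lengths are in m, angles in rad, forces in N, time in s.
With the tool pointing down it reaches from about 0.325 to 1 m from the base axis. Payload 5.1 kg.
Tool frame: the origin (TCP) lies between the finger pads; the fingertips stand 14 mm ahead of it and the grasp point (between the pads) lies 5 mm behind it (env.finger_overhang is the distance from the TCP to the fingertips, in m); x points along the fingers, z is the direction in which the jaws open and shut, and the axes are right-handed (so a half turn about x gives the same grasp; the last joint's range is limited). The gripper opens to 85 mm and grips with 20 to 120 N. Pads are 22 mm wide; open, the fingers measure 114 mm over their backs; the gripper's body (76 mm by 85 mm) begins 54 mm behind the grasp point. The pads swing forward as they close: fully open they stand 13 mm farther back than shut.
Start: joints at [1.032, 0.124, 1.65, -0, 1.367, -0.083], TCP at [0.286, 0.584, 0.245] pointing down, gripper open.
Joint ranges: [-2.61, 2.61], [-1.02, 2.33], [0.03, 2.71], [-1.35, 4.49], [0.32, 2.68], [-2.91, 2.91]. Speed limits (rad/s): [2.57, 2.57, 3.14, 3.14, 3.14, 3.14].

### API

Orientations are given as a unit quaternion [w, x, y, z].
In Python, from bench import env gives the robot as it stands.
- The arm moves only by the tool play_rows, never from a script. Its argument "steps" is one flat list of numbers, 6 for each row, row after row: the shift along the tool's x, y, z in mm, then the turn, a rotation vector about the tool's x, y, z in degrees. In form: [dx, dy, dz, ax, ay, az, dx, dy, dz, ax, ay, az, ...]. A call has 1 to 10 rows; each row shifts and turns the commanded pose from where the row before left it, along the tool's axes as they then stand; what a row does not reach is not made up. A row lasts 1/10 s, in which the tool goes at most 50 mm and 8.59 degrees, less where a joint would pass 70% of its speed; a pose out of reach is approached as far as the arm can. A call with a gripper value outside its range is refused whole. "fingers" is the closure, from -1 (fully open) to 1 (shut), set as the call begins (left out, the last holds). The fingers move at their own pace and stop on an object; the grip force is fixed at half the most. Time passes only in rows, so rows that do not move let the fingers close. It gives the time, the measured TCP pose, the force and the opening at its end, in the units of the state.
- env.get_state(): the state, without advancing time (a new reading comes with each control period).
- env.capture(name): name is "scene" or "top" or "wrist"; returns a dict with "img" (480x640x3 uint8, red, green, blue), "z_map" (480x640 float32, m along the optical axis (not along the pixel's ray), 0 where there is no reading), "fx", "fy", "cx", "cy" (pixels), "k1" (the pictures are not rectified: a ray, as slopes to the right and down, at radius r is drawn at 1 + k1 r^2 times it, then the intrinsics apply), "R" (3x3) and "t" (3): a world point X has camera coordinates R X + t. Camera axes: x right, y down, z forward; pixel columns grow to the right and rows downward; lengths in m; the calibration is good to about 2 mm. A picture is of the moment at which its call begins.
- env.sign_off(): hands the job in, once; it reports no verdict.
The state is a dict: "t": time; "joint_pos": joint angles; "qvel": joint speeds; "joint_torque": joint torques, N m; "tcp_pos": TCP position; "tool_rot": TCP orientation; "wrist_force": force on the tool from outside, world axes, zero at the start; "torque": the same for the moment, N m; "width": finger opening in m.
Only numpy, scipy, OpenCV 4.12 (cv2) and the standard library are available. Lean on these libraries where they do the work, as an engineer would, in place of code of your own. Each camera call takes 0.05 s, during which the arm holds its last target.

## Working session

There is one attempt and no reset: what is moved stays moved. The work goes in short steps, Python scripts to look and compute and a tool call to move; the robot and the scene stay as the last step left them, time stands still between calls to the robot, and variables do not carry over. Pictures are saved under pics/ and viewed, and the job is handed in when it is done.

Besides the shell and the picture viewer there is one more tool, called in YAML: its name, and indented under it one key for each argument. play_rows: Moves the arm, as the interface text tells. Its arguments: {"type":"object","properties":{"steps":{"type":"array","items":{"type":"number"}},"fingers":{"type":"number"}},"required":["steps"]}

```bash
ls; mkdir -p pics
python3 - <<'E'
from bench import env
import cv2,numpy as np,pickle
print(env.get_state())
for n in ["scene","top","wrist"]:
    c=env.capture(n); cv2.imwrite(f"pics/{n}0.png",c["img"][:,:,::-1]); pickle.dump(c,open(f"/tmp/{n}0.pkl","wb"))
    print(n,c["fx"],c["fy"],c["cx"],c["cy"],c["k1"],c["R"],c["t"], -c["R"].T@c["t"])
E
```

```text
pics
{'t': 0.0, 'joint_pos': array([ 1.03238353e+00,  1.24499752e-01,  1.65164210e+00, -1.33889264e-05,
        1.36746422e+00, -8.25705844e-02]), 'qvel': array([-0.00046258,  0.00073101,  0.00083308, -0.0007463 ,  0.00150835,
       -0.00025515]), 'joint_torque': array([-1.03975468e-03, -4.23616683e+01, -3.65450191e+01, -1.08484276e-04,
        6.94894654e-03, -1.07229238e-05]), 'tcp_pos': array([0.28586639, 0.58314117, 0.24407529]), 'tool_rot': array([ 0.59941379, -0.37442292,  0.6006757 ,  0.37376368]), 'wrist_force': array([ 0.3347101 , -0.2431113 ,  0.57277885]), 'torque': array([ 0.03271647, -0.01491539,  0.03440404]), 'width': 0.0855773179267748}
scene 525.149371173262 525.149371173262 312.9658639337677 246.06538026172043 0.01208424594111154 [[ 0.85243406  0.52250652  0.01852323]
 [ 0.32068793 -0.49454258 -0.8078285 ]
 [-0.41293513  0.69456071 -0.58912647]] [-0.44212196 -0.03570489  1.71998906] [ 1.09857385 -0.9812828   0.99263719]
top 485.9691259030607 485.9691259030607 325.27034812774497 239.19204490886037 -0.09730897752405815 [[-0.01470546 -0.99977168 -0.01550254]
 [-0.98632226  0.01704977 -0.16394423]
 [ 0.16417112  0.01287963 -0.98634779]] [-0.02829879  0.54626089  1.45751969] [ 0.29909049 -0.05637826  1.52673894]
wrist 365.77435500162386 365.77435500162386 317.43339786110647 237.61175030622448 0.006620768278074151 [[ 0.43958113  0.89820174 -0.00143742]
 [ 0.85138831 -0.4161596   0.31929474]
 [ 0.28619289 -0.14157974 -0.94765437]] [-0.64798949 -0.04228154  0.38074297] [0.21187603 0.61833491 0.37338159]
```

View pics/scene0.png

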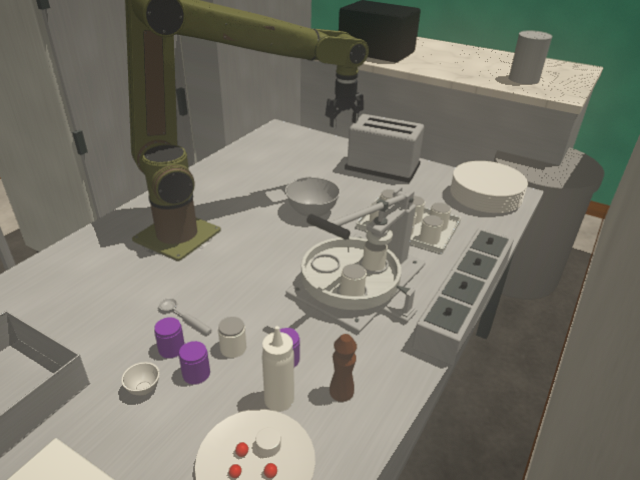

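View pics/top0.png

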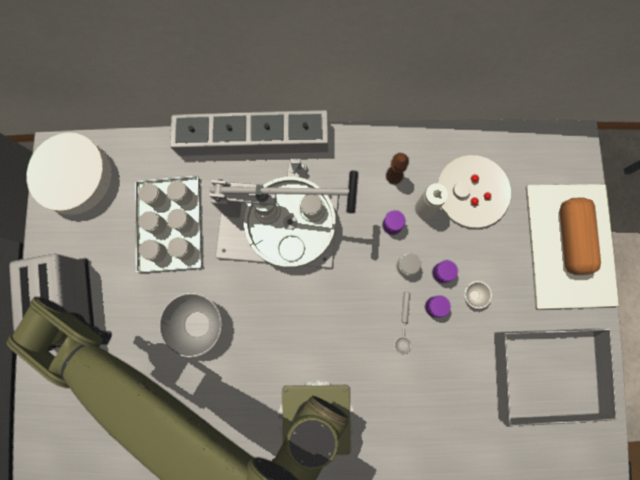

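View pics/wrist0.png

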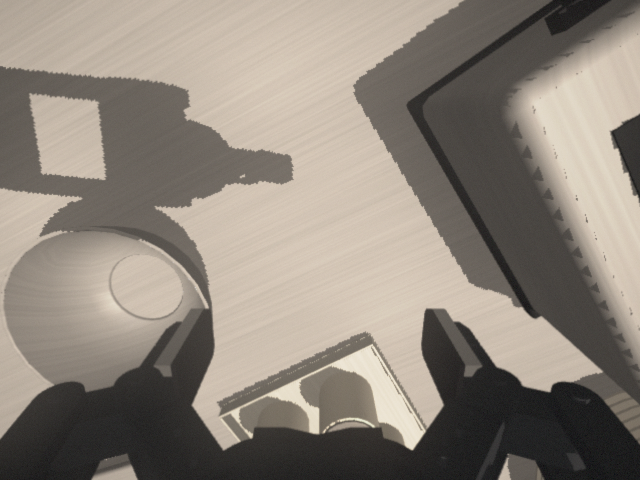

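The pot is at about (409,265) in the top view, the empty nest at (291,248) and the mark near (258,243). The pointer is at (297,167) and the handle at (352,192). Next I'll measure these precisely.

```bash
cat > h.py <<'E'
import numpy as np,cv2,pickle
def K(c): return np.array([[c["fx"],0,c["cx"]],[0,c["fy"],c["cy"]],[0,0,1.]])
def D(c): return np.array([c["k1"],0,0,0,0.])
def ray(c,uv):
    p=cv2.undistortPoints(np.array(uv,float).reshape(-1,1,2),K(c),D(c)).reshape(-1,2)
    return np.c_[p,np.ones(len(p))]
def at_z(c,uv,z):
    d=ray(c,uv)@c["R"]; o=-c["R"].T@c["t"]
    return o+d*((z-o[2])/d[:,2])[:,None]
def depth(c,uv):
    uv=np.array(uv); r=ray(c,uv); Z=c["z_map"][uv[:,1].astype(int),uv[:,0].astype(int)]
    return (r*Z[:,None]-c["t"])@c["R"]
def cloud(c):
    v,u=np.mgrid[0:480,0:640]; uv=np.c_[u.ravel(),v.ravel()]
    P=depth(c,uv).reshape(480,640,3); P[c["z_map"]==0]=np.nan; return P
def proj(c,X):
    p,_=cv2.projectPoints(np.array(X,float).reshape(-1,1,3),cv2.Rodrigues(c["R"])[0],c["t"],K(c),D(c)); return p.reshape(-1,2)
def load(n): return pickle.load(open(f"/tmp/{n}.pkl","rb"))
E
python3 - <<'E'
from h import *
c=load("top0"); im=c["img"][:,:,::-1]
cv2.imwrite("pics/topz.png",cv2.resize(im[150:290,200:400],None,fx=4,fy=4,interpolation=cv2.INTER_CUBIC))
P=cloud(c)
def circ(m):
    A=np.c_[2*m,np.ones(len(m))]; s=np.linalg.lstsq(A,(m**2).sum(1),rcond=None)[0]; return s[:2],np.sqrt(s[2]+s[:2]@s[:2])
for n in ["top0","scene0"]:
    c=load(n);P=cloud(c).reshape(-1,3)
    ax=at_z(load("top0"),[[290,222]],.085)[0]; print("axis guess",ax)
    r=np.hypot(P[:,0]-ax[0],P[:,1]-ax[1])
    m=(abs(P[:,2]-.085)<.004)&(r<.17)&(r>.11)
    q=P[m][:,:2]; ctr,R=circ(q)
    for _ in range(5):
        rr=np.hypot(*(q-ctr).T); k=(rr>.128)&(rr<.143); ctr,R=circ(q[k])
    print(n,"rim",ctr,R,k.sum())
    pg=at_z(load("top0"),[[409,260]],.081)[0]
    r=np.hypot(P[:,0]-pg[0],P[:,1]-pg[1])
    m=(abs(P[:,2]-.081)<.004)&(r<.05); q=P[m]; print("pot",pg,np.median(q,0),(q.max(0)+q.min(0))/2,np.ptp(q,axis=0),m.sum())
for n,uv in [("mark",[[258,243]]),("nest",[[291,248]]),("pointer",[[297,170]]),("handle",[[352,192],[350,209],[354,172]])]:
    print(n,depth(load("top0"),uv))
E
```

```text
axis guess [0.59372464 0.0685725  0.085     ]
top0 rim [0.59767824 0.07079766] 0.13449746517355313 598
pot [ 0.47220014 -0.28741376  0.081     ] [ 0.46081661 -0.28924719  0.08019936] [ 0.46168039 -0.29039253  0.08100338] [0.05798818 0.05490496 0.00786781] 235
axis guess [0.59372464 0.0685725  0.085     ]
scene0 rim [0.59818243 0.06601694] 0.1343701197109544 616
pot [ 0.47220014 -0.28741376  0.081     ] [ 0.46230959 -0.29592151  0.08006252] [ 0.46131633 -0.29375075  0.08073191] [0.06120242 0.0625226  0.00742897] 344
mark [[0.53680014 0.17113097 0.04845843]]
nest [[0.51981965 0.06906987 0.04610955]]
pointer [[0.7754463  0.05070716 0.0280547 ]]
handle [[ 0.61744926 -0.11020602  0.33407057]
 [ 0.57308591 -0.10403328  0.3356727 ]
 [ 0.66830782 -0.11634253  0.3395457 ]]
```

View pics/topz.png

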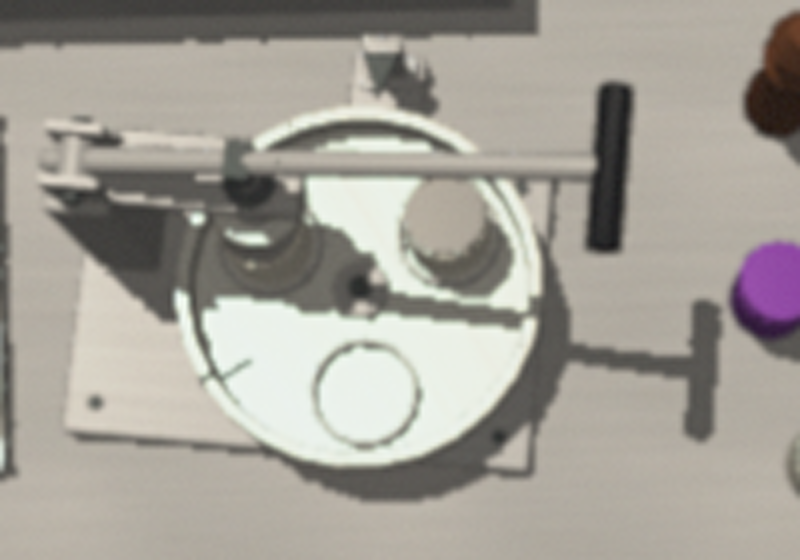

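```bash
cat >> h.py <<'E'
from scipy.spatial.transform import Rotation as Ro
def Rt(s): q=s["tool_rot"]; return Ro.from_quat([q[1],q[2],q[3],q[0]]).as_matrix()
def plan(s,target,jaw_deg,n,start=None):
    """rows (tool frame) to target TCP, tool down, jaw axis (tool z) at jaw_deg from world x (mod 180 nearest)"""
    R=Rt(s); p=s["tcp_pos"]
    cur=np.degrees(np.arctan2(R[1,2],R[0,2]))
    d=(jaw_deg-cur+90)%180-90
    a=np.radians(cur+d); z=np.array([np.cos(a),np.sin(a),0]); x=np.array([0,0,-1.]); G=np.c_[x,np.cross(z,x),z]
    w=Ro.from_matrix(R.T@G).as_rotvec(degrees=True)
    out=[]; Rk=R
    for k in range(n):
        out.append(np.r_[Rk.T@((np.array(target)-p)/n), w/n]); Rk=Rk@Ro.from_rotvec(w/n,degrees=True).as_matrix()
    print("jaw now %.1f, tool turn"%cur,w.round(2),"x-axis",R[:,0].round(4))
    np.set_printoptions(suppress=True); print(np.round(out,1).tolist())
E
python3 - <<'E'
from h import *
from bench import env
s=env.get_state(); R=Rt(s); print(R.round(3))
plan(s,[.43,-.29,.30],0,22)
# refine: pointer, mark in image; pot by edges
c=load("top0")
for n,px in [("mark line outer",(251.5,245.3)),("mark inner",(262.2,240))]: print(n,at_z(c,[px],.085))
print("ptr tip",at_z(c,[(200+388/4,150+88/4)],.085))
print("nest ring c",at_z(c,[(200+367/4,150+395/4)],.065))
g=np.radians(np.arange(0,360,6))
im=c["img"][:,:,::-1].copy()
for ctr in [(.598,.068)]:
  for q in proj(c,np.c_[ctr[0]+.14*np.cos(g),ctr[1]+.14*np.sin(g),.085+0*g]): cv2.circle(im,tuple(np.round(q).astype(int)),0,(0,0,255),-1)
for q in proj(c,np.c_[.4615+.033*np.cos(g),-.292+.033*np.sin(g),.072+0*g]): cv2.circle(im,tuple(np.round(q).astype(int)),0,(0,0,255),-1)
cv2.imwrite("pics/topz2.png",cv2.resize(im[150:320,220:470],None,fx=3.2,fy=3.2,interpolation=cv2.INTER_NEAREST))
E
```

```text
[[-0.001 -0.898  0.44 ]
 [-0.001  0.44   0.898]
 [-1.     0.    -0.002]]
jaw now 63.9, tool turn [ 6.388e+01 -9.000e-02  4.000e-02] x-axis [-8.0e-04 -1.3e-03 -1.0e+00]
[[-0.0, -0.0, -0.0, 2.9, -0.0, 0.0], [-0.0, -0.0, -0.0, 2.9, -0.0, 0.0], [-0.0, -0.0, -0.0, 2.9, -0.0, 0.0], [-0.0, -0.0, -0.0, 2.9, -0.0, 0.0], [-0.0, -0.0, -0.0, 2.9, -0.0, 0.0], [-0.0, -0.0, -0.0, 2.9, -0.0, 0.0], [-0.0, -0.0, -0.0, 2.9, -0.0, 0.0], [-0.0, -0.0, -0.0, 2.9, -0.0, 0.0], [-0.0, -0.0, -0.0, 2.9, -0.0, 0.0], [-0.0, -0.0, -0.0, 2.9, -0.0, 0.0], [-0.0, -0.0, -0.0, 2.9, -0.0, 0.0], [-0.0, -0.0, -0.0, 2.9, -0.0, 0.0], [-0.0, -0.0, -0.0, 2.9, -0.0, 0.0], [-0.0, -0.0, -0.0, 2.9, -0.0, 0.0], [-0.0, -0.0, -0.0, 2.9, -0.0, 0.0], [-0.0, -0.0, -0.0, 2.9, -0.0, 0.0], [-0.0, -0.0, -0.0, 2.9, -0.0, 0.0], [-0.0, -0.0, -0.0, 2.9, -0.0, 0.0], [-0.0, -0.0, -0.0, 2.9, -0.0, 0.0], [-0.0, -0.0, 0.0, 2.9, -0.0, 0.0], [-0.0, -0.0, 0.0, 2.9, -0.0, 0.0], [-0.0, -0.0, 0.0, 2.9, -0.0, 0.0]]
mark line outer [[0.52423443 0.18517312 0.085     ]]
mark inner [[0.53987718 0.15283052 0.085     ]]
ptr tip [[0.7509067 0.0466614 0.085    ]]
nest ring c [[0.51465717 0.0651892  0.065     ]]
```

View pics/topz2.png

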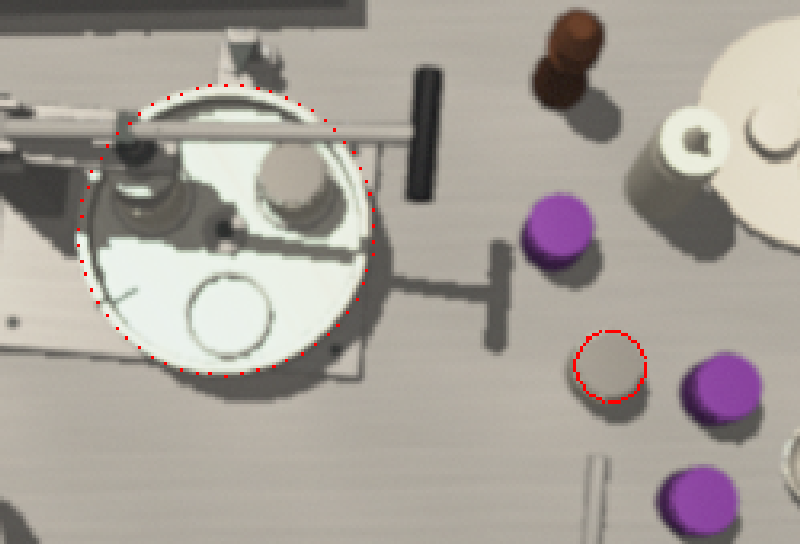

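play_rows:
  steps: [0, -10, -13, 0, 0, 0, 0, -22, -28, 0, 0, 0, 0, -22, -28.5, 0, 0, 0, 0, -22, -28.5, 0, 0, 0, 0, -22, -28.5, 0, 0, 0, 0, -22, -28.5, 0, 0, 0, 0, -22, -28.5, 0, 0, 0, 0, -22, -28.5, 0, 0, 0, 0, -22, -28.5, 0, 0, 0, 0, -22, -28.5, 0, 0, 0]
  fingers: -1

```text
t: 1.15
tcp_pos: [0.3543, 0.2491, 0.2451]
tool_rot: [0.6, -0.374, 0.6, 0.374]
wrist_force: [0.8, -0.4, 0.9]
width: 0.0857
```

play_rows:
  steps: [0, -22, -28.5, 0, 0, 0, 0, -22, -28.5, 0, 0, 0, 0, -22, -28.5, 0, 0, 0, 0, -22, -28.5, 0, 0, 0, 0, -22, -28.5, 0, 0, 0, 0, -22, -28.5, 0, 0, 0, 0, -22, -28.5, 0, 0, 0, 0, -22, -28.5, 0, 0, 0, 0, -22, -28.5, 0, 0, 0, 0, -22, -28.5, 0, 0, 0]

```text
t: 2.15
tcp_pos: [0.4264, -0.1037, 0.2451]
tool_rot: [0.6, -0.374, 0.6, 0.374]
wrist_force: [0.6, 0.3, 0.1]
width: 0.085
```

```bash
sed -i 's/out.append(np.r_\[Rk.T@((np.array(target)-p)\/n)/out.append(np.r_[1000*Rk.T@((np.array(target)-p)\/n)/' h.py
python3 - <<'E'
from h import *
from bench import env
s=env.get_state(); print(s["t"],s["tcp_pos"])
plan(s,[.4615,-.2925,.25],45,6)
E
```

```text
2.15 [ 0.4264216  -0.10373305  0.24514703]
jaw now 63.9, tool turn [1.886e+01 1.000e-02 0.000e+00] x-axis [ 1.e-04  1.e-04 -1.e+00]
[[-0.8, -19.1, -25.7, 3.1, 0.0, 0.0], [-0.8, -20.5, -24.6, 3.1, 0.0, 0.0], [-0.8, -21.8, -23.4, 3.1, 0.0, 0.0], [-0.8, -23.1, -22.2, 3.1, 0.0, 0.0], [-0.8, -24.2, -20.9, 3.1, 0.0, 0.0], [-0.8, -25.3, -19.5, 3.1, 0.0, 0.0]]
```

play_rows:
  steps: [-1, -19, -25.5, 3.1, 0, 0, -1, -20.5, -24.5, 3.1, 0, 0, -1, -22, -23.5, 3.1, 0, 0, -1, -23, -22, 3.1, 0, 0, -1, -24, -21, 3.1, 0, 0, 0, -25.5, -19.5, 3.3, 0, 0, 0, 0, 0, 0, 0, 0]

```text
t: 2.85
tcp_pos: [0.4622, -0.2934, 0.2498]
tool_rot: [0.653, -0.27, 0.654, 0.27]
wrist_force: [0.3, -0.1, 0.1]
width: 0.0854
```

```bash
cat > snap.py <<'E'
import sys
from h import *
from bench import env
def snap(n,tag):
    c=env.capture(n); pickle.dump(c,open(f"/tmp/{tag}.pkl","wb")); cv2.imwrite(f"pics/{tag}.png",c["img"][:,:,::-1]); return c
E
python3 - <<'E'
from snap import *
c=snap("wrist","w1"); s=env.get_state(); print(s["tcp_pos"],s["wrist_force"])
P=cloud(c).reshape(-1,3)
r=np.hypot(P[:,0]-.4615,P[:,1]+.2925); m=(abs(P[:,2]-.081)<.006)&(r<.05)
q=P[m]; print(np.median(q,0),(q.max(0)+q.min(0))/2,np.ptp(q,axis=0),m.sum())
E
```

```text
[ 0.46193766 -0.29175224  0.24966197] [-0.3144842   0.01932555 -0.09666413]
[ 0.46187117 -0.29106241  0.08147167] [ 0.46292145 -0.29185145  0.07962557] [0.06138404 0.06088226 0.00888018] 4046
```

View pics/w1.png

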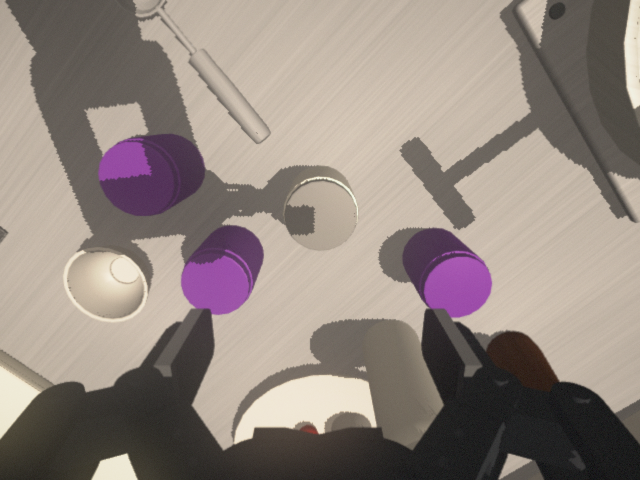

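play_rows:
  steps: [30, 0, 0, 0, 0, 0, 30, 0, 0, 0, 0, 0, 30, 0, 0, 0, 0, 0, 30, 0, 0, 0, 0, 0, 30, 0, 0, 0, 0, 0, 25, 0, 0, 0, 0, 0, 20, 0, 0, 0, 0, 0, 15, 0, 0, 0, 0, 0, 0, 0, 0, 0, 0, 0]

```text
t: 3.8
tcp_pos: [0.4607, -0.2887, 0.038]
tool_rot: [0.652, -0.27, 0.654, 0.273]
wrist_force: [-0.3, 0.5, 0.0]
width: 0.0855
```

play_rows:
  steps: [0, 0, 0, 0, 0, 0, 0, 0, 0, 0, 0, 0, 0, 0, 0, 0, 0, 0, 0, 0, 0, 0, 0, 0, 0, 0, 0, 0, 0, 0, 0, 0, 0, 0, 0, 0, 0, 0, 0, 0, 0, 0]
  fingers: 1

```text
t: 4.5
tcp_pos: [0.4632, -0.2913, 0.0419]
tool_rot: [0.654, -0.272, 0.653, 0.27]
wrist_force: [-0.2, 1.4, 6.4]
width: 0.0652
```

Run:
```python
from snap import *
c=snap("wrist","w2"); s=env.get_state(); print(s["tcp_pos"],s["wrist_force"],s["width"])
```

```text
[ 0.46325674 -0.29133761  0.04196445] [-0.02029148  0.94180062  6.59492628] 0.06425642955208823
```

View pics/w2.png

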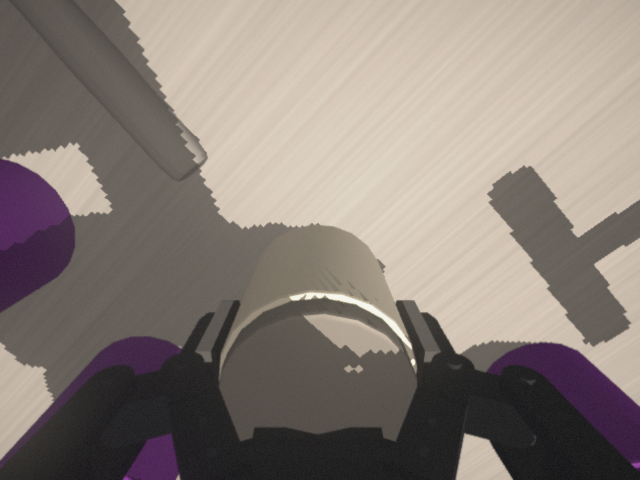

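play_rows:
  steps: [-5, 0, 0, 0, 0, 0, -15, 0, 0, 0, 0, 0, -25, 0, 0, 0, 0, 0, -25, 0, 0, 0, 0, 0, -25, 0, 0, 0, 0, 0, -25, 0, 0, 0, 0, 0, -25, 0, 0, 0, 0, 0, -25, 0, 0, 0, 0, 0, -10, 0, 0, 0, 0, 0, 0, 0, 0, 0, 0, 0]

```text
t: 5.55
tcp_pos: [0.4628, -0.2911, 0.2224]
tool_rot: [0.654, -0.272, 0.652, 0.27]
wrist_force: [0.0, 0.1, -1.9]
width: 0.065
```

Run:
```python
from snap import *
s=env.get_state(); print(s["tcp_pos"],s["wrist_force"],s["width"])
plan(s,[.455,-.05,.22],92,10)
```

```text
[ 0.46275485 -0.29112199  0.22241157] [ 0.01358533  0.12699375 -1.92834968] 0.06498162132336098
jaw now 45.1, tool turn [-46.92  -0.06   0.2 ] x-axis [ 0.0028 -0.0022 -1.    ]
[[0.2, 17.6, 16.5, -4.7, -0.0, 0.0], [0.2, 16.2, 17.9, -4.7, -0.0, 0.0], [0.2, 14.6, 19.2, -4.7, -0.0, 0.0], [0.2, 13.0, 20.3, -4.7, -0.0, 0.0], [0.2, 11.3, 21.3, -4.7, -0.0, 0.0], [0.2, 9.5, 22.2, -4.7, -0.0, 0.0], [0.2, 7.7, 22.9, -4.7, -0.0, 0.0], [0.2, 5.8, 23.4, -4.7, -0.0, 0.0], [0.2, 3.9, 23.8, -4.7, -0.0, 0.0], [0.2, 1.9, 24.0, -4.7, -0.0, 0.0]]
```

play_rows:
  steps: [0, 17.5, 16.5, -4.7, 0, 0, 0, 16, 18, -4.7, 0, 0, 0, 14.5, 19, -4.7, 0, 0, 0, 13, 20.5, -4.7, 0, 0, 0, 11.5, 21.5, -4.7, 0, 0, 0, 9.5, 22, -4.7, 0, 0, 0, 7.5, 23, -4.7, 0, 0, 0, 6, 23.5, -4.7, 0, 0, 0, 4, 24, -4.7, 0, 0, 0, 2, 24, -4.7, 0, 0]

```text
t: 6.55
tcp_pos: [0.4531, -0.0481, 0.2181]
tool_rot: [0.489, -0.509, 0.491, 0.511]
wrist_force: [-0.2, 0.1, -2.8]
width: 0.0652
```

Run:
```python
from snap import *
c=snap("wrist","w3"); s=env.get_state(); print(s["tcp_pos"],s["wrist_force"],s["width"])
snap("scene","s3")
```

```text
[ 0.45285626 -0.04536744  0.21803817] [-0.43778321  2.58208553 -2.7515743 ] 0.06521261637687602
```

View pics/w3.png

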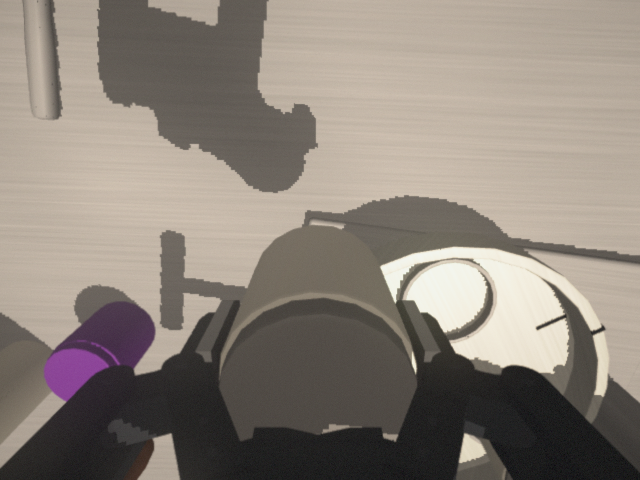

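View pics/s3.png

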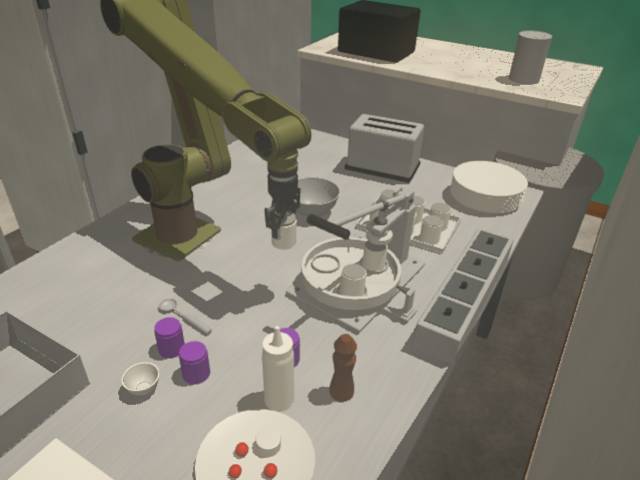

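Run:
```python
from snap import *
c=snap("wrist","w4"); s=env.get_state(); print(s["tcp_pos"],s["wrist_force"],s["qvel"].round(3))
im=c["img"][:,:,::-1].copy()
g=np.radians(np.arange(0,360,4))
def draw(ctr,r,z,col):
    for q in proj(c,np.c_[ctr[0]+r*np.cos(g),ctr[1]+r*np.sin(g),z+0*g]): 
        q=(q*3).round().astype(int); cv2.circle(big,(q[0]-370*3,q[1]-230*3),1,col,-1)
big=cv2.resize(im[230:430,370:630],None,fx=3,fy=3,interpolation=cv2.INTER_CUBIC)
draw((.517,.066),.0375,.065,(0,0,255)); draw((.517,.066),.0415,.065,(0,255,0)); draw((.598,.068),.14,.085,(255,0,0)); draw((.598,.068),.13,.085,(255,0,255))
cv2.imwrite("pics/w4z.png",big)
```

```text
[ 0.45333164 -0.0482015   0.21841241] [ 0.27055517 -0.58366385 -1.6038564 ] [-0.03   0.006 -0.016 -0.009 -0.003  0.005]
```

View pics/w4z.png

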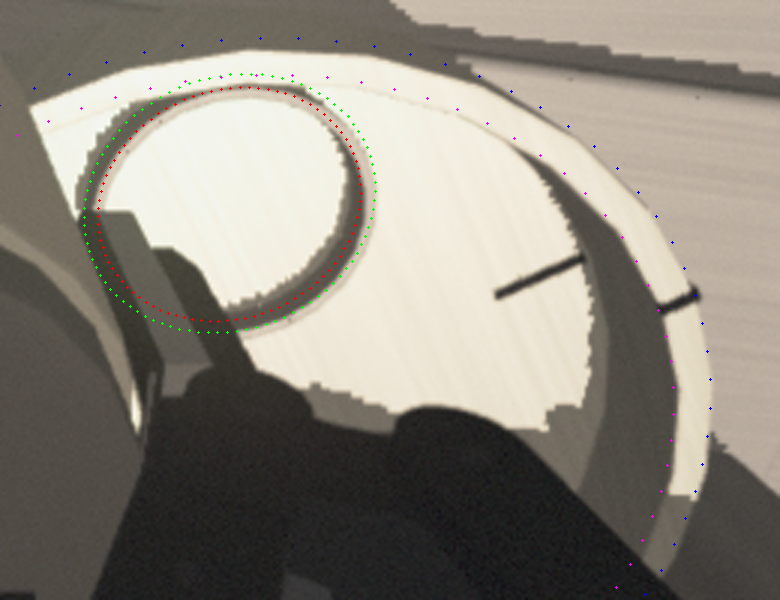

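Run:
```python
from h import *
from scipy.optimize import least_squares
c=load("w4")
Z=lambda l: np.array(l)/3+np.array([370,230])
rim=at_z(c,Z([(125,70),(250,50),(380,57),(480,92),(575,140),(650,210),(697,285),(710,380),(700,495)]),.085)[:,:2]
f=least_squares(lambda p:np.hypot(*(rim-p[:2]).T)-.14,[.598,.068]); print("axis",f.x,(f.fun*1000).round(1))
ring=at_z(c,Z([(377,195),(368,245),(345,280),(300,315),(250,330),(355,130)]),.065)[:,:2]
n=least_squares(lambda p:np.hypot(*(ring-p[:2]).T)-.0415,[.517,.066]); print("nest",n.x,(n.fun*1000).round(1))
ri=at_z(c,Z([(362,205),(345,250),(300,297),(240,318),(180,95),(250,87)]),.065)[:,:2]
n2=least_squares(lambda p:np.hypot(*(ri-p[:2]).T)-.0375,[.517,.066]); print("nest in",n2.x,(n2.fun*1000).round(1))
mk=at_z(c,Z([(694,297),(660,311)]),.085)[:,:2]
a=f.x
for m in [*mk,n.x,n2.x]: d=m-a; print(m,np.hypot(*d),np.degrees(np.arctan2(d[1],d[0])))
```

```text
axis [0.60120838 0.07004764] [ 0.2  0.2  0.3 -1.3 -0.2  0.4  1.4 -0.8 -0.1]
nest [0.51835864 0.06721906] [-0.3  0.5  0.5  0.2 -1.  -0.7]
nest in [0.51642931 0.06653384] [ 0.1  0.1  0.7  0.2  1.5 -0.5]
[0.52849588 0.18920118] 0.13958751078305706 121.39329933800019
[0.53327868 0.18114636] 0.1302204676973413 121.44309416514345
[0.51835864 0.06721906] 0.08289801557805454 -178.04462218965045
[0.51642931 0.06653384] 0.0848518593662451 -177.62664291878568
```

Run:
```python
from snap import *
s=env.get_state(); print(s["tcp_pos"])
plan(s,[.519,.0675,.17],91.5,6)
```

```text
[ 0.45333164 -0.0482015   0.21841241]
jaw now 92.2, tool turn [ 0.68  0.03 -0.18] x-axis [-3.1e-03  4.0e-04 -1.0e+00]
[[8.0, -11.7, 18.8, 0.1, 0.0, -0.0], [8.0, -11.7, 18.9, 0.1, 0.0, -0.0], [8.1, -11.6, 18.9, 0.1, 0.0, -0.0], [8.1, -11.6, 18.9, 0.1, 0.0, -0.0], [8.1, -11.5, 18.9, 0.1, 0.0, -0.0], [8.1, -11.5, 19.0, 0.1, 0.0, -0.0]]
```

play_rows:
  steps: [6, -8, 13, 0, 0, 0, 8, -12, 19, 0, 0, 0, 8, -12, 19, 0, 0, 0, 8, -12, 19, 0, 0, 0, 8, -12, 19, 0, 0, 0, 6, -9, 16, 0, 0, 0, 4, -5, 9, 0, 0, -0.2, 0, 0, 0, 0, 0, 0, 0, 0, 0, 0, 0, 0]

```text
t: 7.6
tcp_pos: [0.5199, 0.0665, 0.1719]
tool_rot: [-0.491, 0.51, -0.49, -0.508]
wrist_force: [0.3, -0.4, -2.6]
width: 0.065
```

Run:
```python
from snap import *
s=env.get_state(); print(s["tcp_pos"],s["wrist_force"],s["qvel"].round(3))
plan(s,[.519,.0675,.112],91.5,5)
snap("wrist","w5"); snap("top","t5")
c=load("t5"); cv2.imwrite("pics/t5z.png",cv2.resize(c["img"][150:290,200:400,::-1],None,fx=4,fy=4,interpolation=cv2.INTER_CUBIC))
c=snap("scene","s5"); cv2.imwrite("pics/s5z.png",cv2.resize(c["img"][170:340,240:460,::-1],None,fx=3.5,fy=3.5,interpolation=cv2.INTER_CUBIC))
print(env.get_state()["tcp_pos"])
```

```text
[0.51989432 0.06650428 0.17189976] [ 0.33614714 -0.36033735 -2.61889314] [-0.006 -0.015 -0.003  0.001 -0.002 -0.   ]
jaw now 92.1, tool turn [ 0.55 -0.03  0.14] x-axis [ 2.4e-03 -5.0e-04 -1.0e+00]
[[12.0, 0.2, 0.2, 0.1, -0.0, 0.0], [12.0, 0.2, 0.2, 0.1, -0.0, 0.0], [12.0, 0.2, 0.2, 0.1, -0.0, 0.0], [12.0, 0.2, 0.2, 0.1, -0.0, 0.0], [12.0, 0.2, 0.2, 0.1, -0.0, 0.0]]
[0.52019123 0.06644911 0.17273275]
```

View pics/s5z.png

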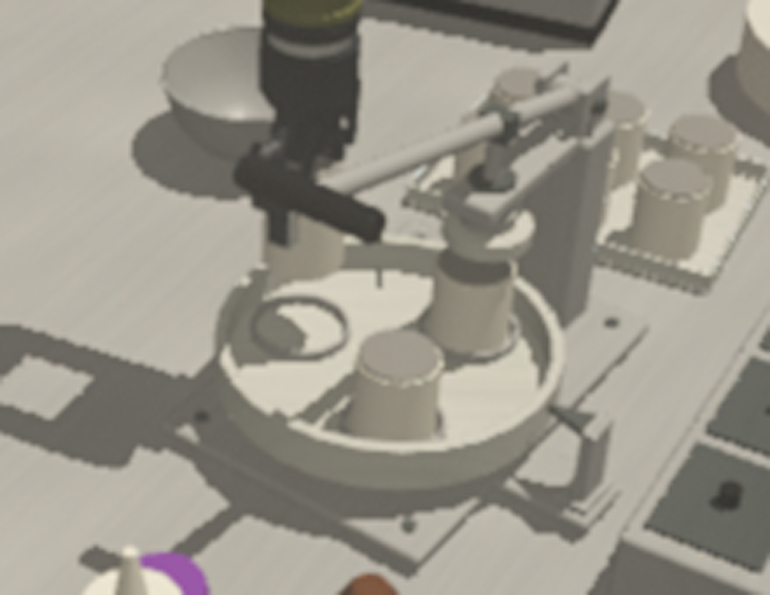

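View pics/w5.png

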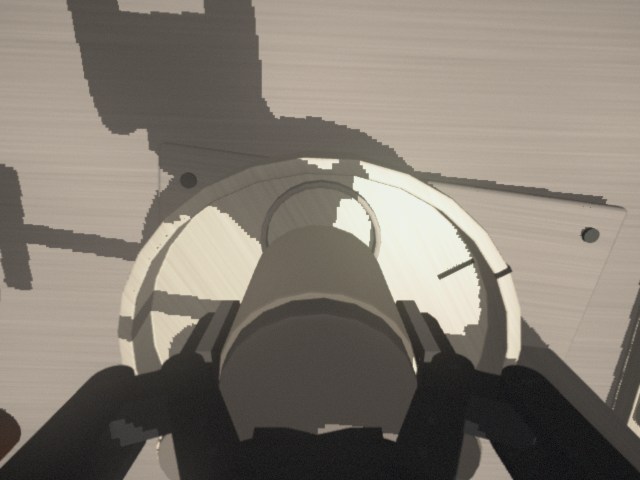

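Run:
```python
from snap import *
from scipy.optimize import least_squares
c=load("w5"); im=c["img"][:,:,::-1]
cv2.imwrite("pics/w5z.png",cv2.resize(im[140:340,110:530],None,fx=1.9,fy=1.9,interpolation=cv2.INTER_CUBIC))
cv2.imwrite("pics/w5zz.png",cv2.resize(im[160:280,240:400],None,fx=5,fy=5,interpolation=cv2.INTER_CUBIC))
rim=at_z(c,[(520,340),(515,300),(495,254),(460,212),(420,183),(370,164),(320,158),(270,164),(220,183),(172,220),(140,262),(122,310)],.085)[:,:2]
f=least_squares(lambda p:np.hypot(*(rim-p[:2]).T)-.14,[.598,.068]); print("axis",f.x,(f.fun*1000).round(1))
```

```text
axis [0.60352114 0.06976772] [-0.9 -1.7 -2.  -1.1  0.5  1.6  1.9  1.5  0.4 -1.7 -2.3 -1.7]
```

View pics/w5zz.png

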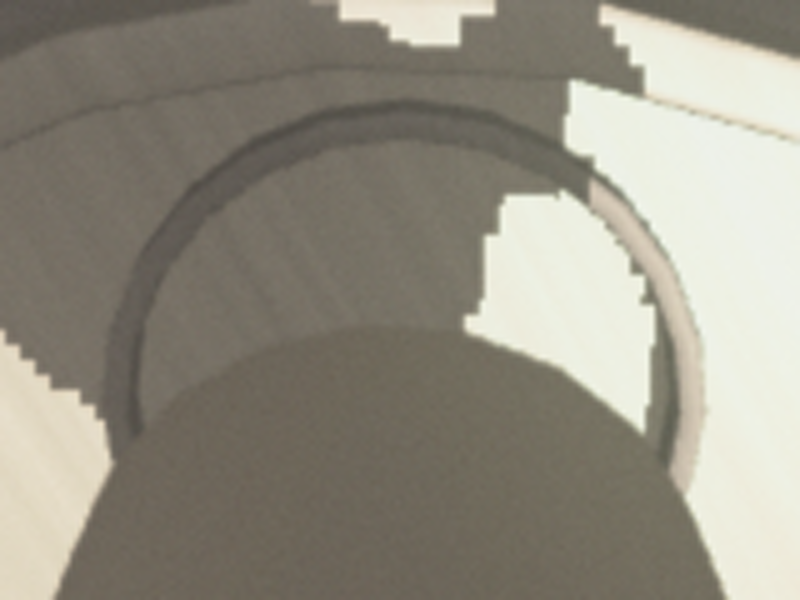

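Run:
```python
from snap import *
from scipy.optimize import least_squares
c=load("w5")
Z=lambda l: np.array(l,float)/5+np.array([240,160])-.4
inn=at_z(c,Z([(400,143),(320,152),(260,178),(200,225),(160,290),(140,360)]),.065)[:,:2]
out=at_z(c,Z([(105,380),(705,390),(690,300),(650,220)]),.065)[:,:2]
f=least_squares(lambda p:np.r_[np.hypot(*(inn-p).T)-.0375,np.hypot(*(out-p).T)-.0415],[.518,.067]); print("nest",f.x,(f.fun*1000).round(1))
# pot bottom: front edge visible silhouette at (385,322) -> bottom rim at z
s=env.get_state(); zb=s["tcp_pos"][2]-.042
b=at_z(c,Z([(385,323),(300,335),(190,395),(460,335),(560,375),(640,430)]),zb)[:,:2]
f=least_squares(lambda p:np.hypot(*(b-p).T)-.033,[.518,.067]); print("pot bottom",f.x,(f.fun*1000).round(1),s["tcp_pos"],zb)
```

```text
nest [0.52031855 0.0676933 ] [-0.4  0.2  0.3  0.3 -0.3 -0.7 -0.3 -0.7 -0.3  0.4]
pot bottom [0.52139603 0.06560703] [ 0.4  0.3 -0.3 -0.2 -0.5  0.2] [0.52019123 0.06644911 0.17273275] 0.13073275274792448
```

play_rows:
  steps: [5, 1, 2, 0, 0, 0, 10, 0, 0, 0, 0, 0.1, 10, 0, 0, 0, 0, 0, 10, 0, 0, 0, 0, 0, 10, 0, 0, 0, 0, 0, 8, 0, 0, 0, 0, 0, 5, 0, 0, 0, 0, 0, 4, 0, 0, 0, 0, 0, 0, 0, 0, 0, 0, 0]

```text
t: 8.65
tcp_pos: [0.519, 0.0692, 0.1097]
tool_rot: [-0.491, 0.509, -0.491, -0.509]
wrist_force: [0.5, 0.2, -2.9]
width: 0.0647
```

Run:
```python
from snap import *
s=env.get_state(); print(s["tcp_pos"],s["wrist_force"],s["torque"])
c=snap("wrist","w6")
cv2.imwrite("pics/w6z.png",cv2.resize(c["img"][160:310,200:440,::-1],None,fx=3.3,fy=3.3,interpolation=cv2.INTER_CUBIC))
```

```text
[0.51899679 0.06919306 0.10973882] [ 0.45405618  0.23654229 -2.93919647] [ 0.0228341   0.00959479 -0.04591928]
```

View pics/w6z.png

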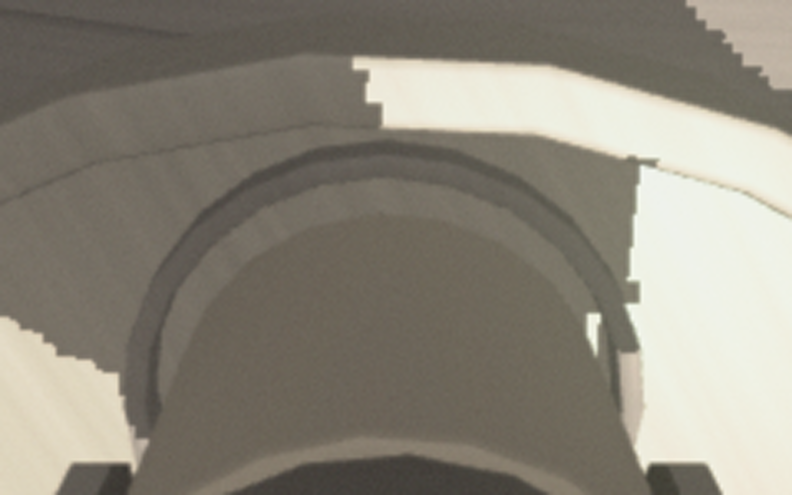

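play_rows:
  steps: [3, 0, 0, 0, 0, 0, 3, 0, 0, 0, 0, 0, 3, 0, 0, 0, 0, 0, 2, 0, 0, 0, 0, 0, 0, 0, 0, 0, 0, 0]

```text
t: 9.2
tcp_pos: [0.519, 0.0692, 0.0988]
tool_rot: [-0.491, 0.509, -0.491, -0.509]
wrist_force: [0.4, 0.0, -2.4]
width: 0.065
```

play_rows:
  steps: [1, 0, 0, 0, 0, 0, 1, 0, 0, 0, 0, 0, 0, 0, 0, 0, 0, 0]

```text
t: 9.5
tcp_pos: [0.5192, 0.0692, 0.0972]
tool_rot: [-0.491, 0.509, -0.49, -0.509]
wrist_force: [0.0, -0.9, -2.1]
width: 0.0647
```

Run:
```python
from snap import *
s=env.get_state(); print(s["tcp_pos"],s["wrist_force"],s["torque"])
c=snap("wrist","w7")
cv2.imwrite("pics/w7z.png",cv2.resize(c["img"][160:310,200:440,::-1],None,fx=3.3,fy=3.3,interpolation=cv2.INTER_CUBIC))
```

```text
[0.5192376  0.06917213 0.09721084] [ 0.04292476 -0.87594707 -2.12258907] [0.00267269 0.00976202 0.01677672]
```

View pics/w7z.png

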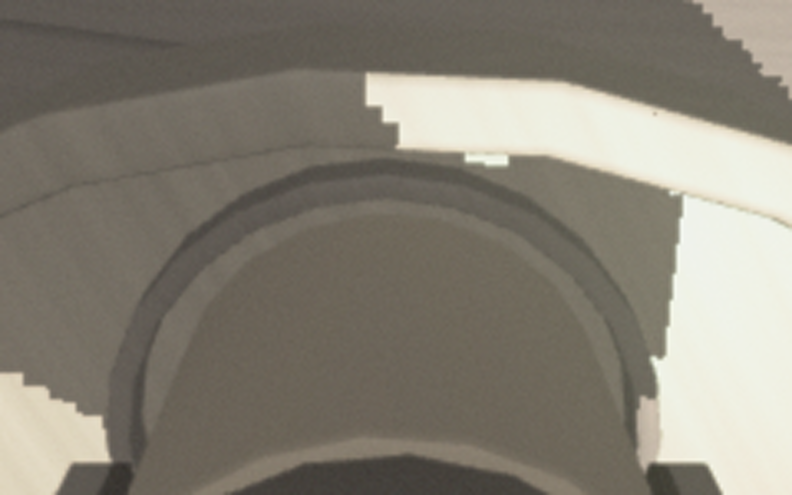

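play_rows:
  steps: [1, 0, 0, 0, 0, 0, 0, 0, 0, 0, 0, 0]

```text
t: 9.75
tcp_pos: [0.5195, 0.0692, 0.0969]
tool_rot: [-0.491, 0.51, -0.49, -0.509]
wrist_force: [-3.3, 0.5, 1.7]
width: 0.0651
```

Contact with the floor, so I'll open the fingers gradually.

play_rows:
  steps: [0, 0, 0, 0, 0, 0, 0, 0, 0, 0, 0, 0, 0, 0, 0, 0, 0, 0, 0, 0, 0, 0, 0, 0, 0, 0, 0, 0, 0, 0]
  fingers: -1

```text
t: 10.25
tcp_pos: [0.5193, 0.0692, 0.0963]
tool_rot: [-0.491, 0.509, -0.49, -0.509]
wrist_force: [-0.5, 0.8, 0.9]
width: 0.0854
```

Run:
```python
from snap import *
s=env.get_state(); print(s["tcp_pos"],s["wrist_force"],s["width"])
snap("wrist","w8"); c=snap("scene","s8"); cv2.imwrite("pics/s8z.png",cv2.resize(c["img"][170:340,240:460,::-1],None,fx=3.5,fy=3.5,interpolation=cv2.INTER_CUBIC))
```

```text
[0.51933214 0.06917713 0.0963392 ] [-0.51986794  0.80656023  0.9050645 ] 0.08543906217992686
```

View pics/w8.png

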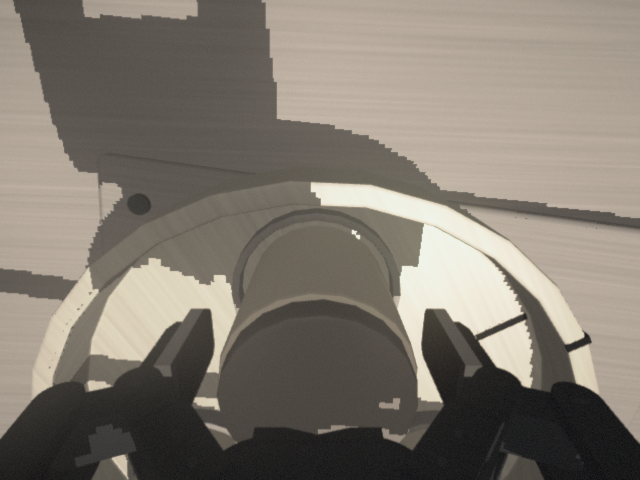

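View pics/s8z.png

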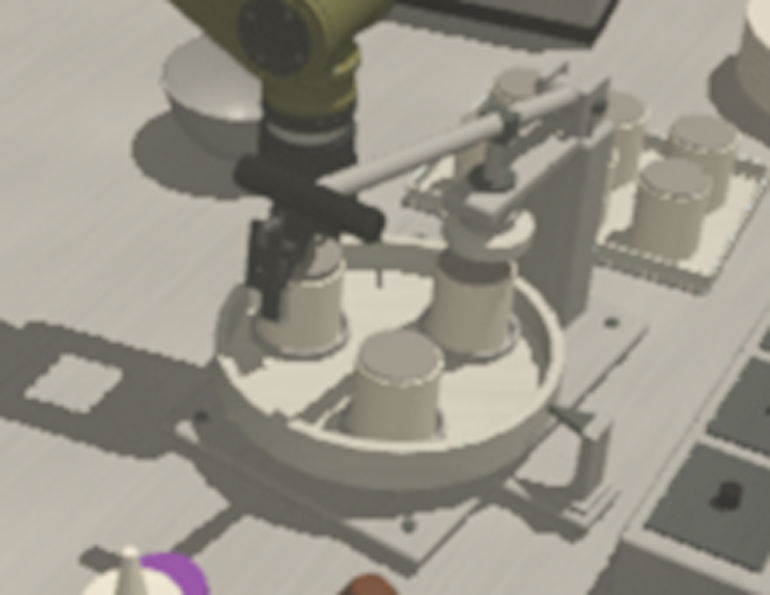

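play_rows:
  steps: [-5, 0, 0, 0, 0, 0, -15, 0, 0, 0, 0, 0, -20, 0, 0, 0, 0, 0, -20, 0, 0, 0, 0, 0, -20, 0, 0, 0, 0, 0, -10, 0, 0, 0, 0, 0, 0, 0, 0, 0, 0, 0]

```text
t: 11.05
tcp_pos: [0.5205, 0.0692, 0.1892]
tool_rot: [-0.492, 0.511, -0.489, -0.507]
wrist_force: [-1.1, 0.3, -0.1]
width: 0.0852
```

Run:
```python
from snap import *
s=env.get_state(); print(s["tcp_pos"])
plan(s,[.5226,-.0411,.18],55,10)
snap("wrist","w9")
```

```text
[0.52049036 0.06921161 0.18916492]
jaw now 92.1, tool turn [37.08  0.12  0.37] x-axis [ 6.6e-03  2.0e-04 -1.0e+00]
[[0.9, 0.2, -11.0, 3.7, 0.0, 0.0], [0.9, -0.5, -11.0, 3.7, 0.0, 0.0], [0.9, -1.2, -11.0, 3.7, 0.0, 0.0], [0.9, -1.9, -10.9, 3.7, 0.0, 0.0], [0.9, -2.6, -10.7, 3.7, 0.0, 0.0], [0.9, -3.3, -10.5, 3.7, 0.0, 0.0], [0.9, -4.0, -10.3, 3.7, 0.0, 0.0], [0.9, -4.7, -10.0, 3.7, 0.0, 0.0], [0.9, -5.3, -9.7, 3.7, 0.0, 0.0], [0.9, -5.9, -9.3, 3.7, 0.0, 0.0]]
```

View pics/w9.png

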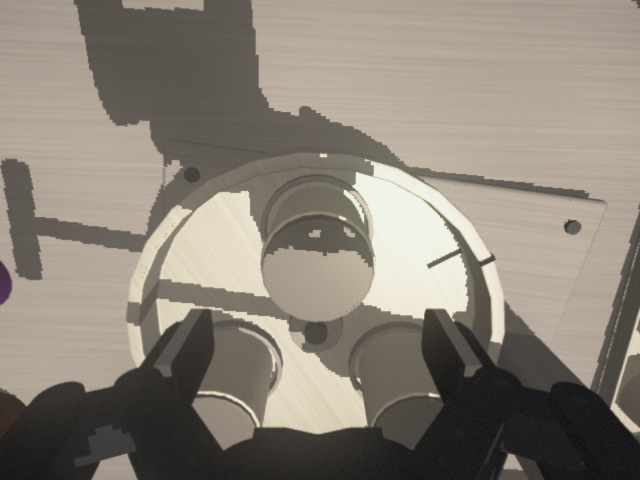

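play_rows:
  steps: [1, 0, -11, 3.7, 0, 0, 1, -0.5, -11, 3.7, 0, 0, 1, -1, -11, 3.7, 0, 0, 1, -2, -11, 3.7, 0, 0, 1, -2.5, -10.5, 3.7, 0, 0.4, 1, -3.5, -10.5, 3.7, 0, 0, 1, -4, -10.5, 3.7, 0, 0, 1, -4.5, -10, 3.7, 0, 0, 1, -5.5, -9.5, 3.7, 0, 0, 0, -6, -9.5, 3.7, 0, 0]

```text
t: 12.1
tcp_pos: [0.5204, -0.0416, 0.1754]
tool_rot: [0.625, -0.324, 0.63, 0.328]
wrist_force: [0.1, -0.0, 0.9]
width: 0.0856
```

play_rows:
  steps: [0, 0, 0, 0, 0, 0, 0, 0, 0, 0, 0, 0]

```text
t: 12.3
tcp_pos: [0.5208, -0.0411, 0.1761]
tool_rot: [0.625, -0.325, 0.629, 0.329]
wrist_force: [0.7, 0.5, 0.8]
width: 0.0855
```

Run:
```python
from snap import *
s=env.get_state(); print(s["tcp_pos"])
plan(s,[.5226,-.0411,.18],55,1)
c=snap("wrist","w10")
R=Rt(s);p=s["tcp_pos"]
# project pad tips directions: points on TCP jaw axis at rim height
im=c["img"][:,:,::-1].copy()
g=np.radians(np.arange(0,360,2))
for ctr,col in [((.600,.0695),(0,0,255))]:
  for r in (.13,.14):
    for q in proj(c,np.c_[ctr[0]+r*np.cos(g),ctr[1]+r*np.sin(g),.085+0*g]): cv2.circle(im,tuple(np.round(q).astype(int)),1,col,-1)
q=proj(c,[[p[0],p[1],.085]])[0]; cv2.circle(im,tuple(np.round(q).astype(int)),3,(0,255,0),-1)
cv2.imwrite("pics/w10o.png",im)
```

```text
[ 0.52079271 -0.04111237  0.17611354]
jaw now 55.1, tool turn [ 0.13 -0.11 -0.41] x-axis [-0.0069  0.0025 -1.    ]
[[-3.9, -1.4, 1.0, 0.1, -0.1, -0.4]]
```

View pics/w10o.png

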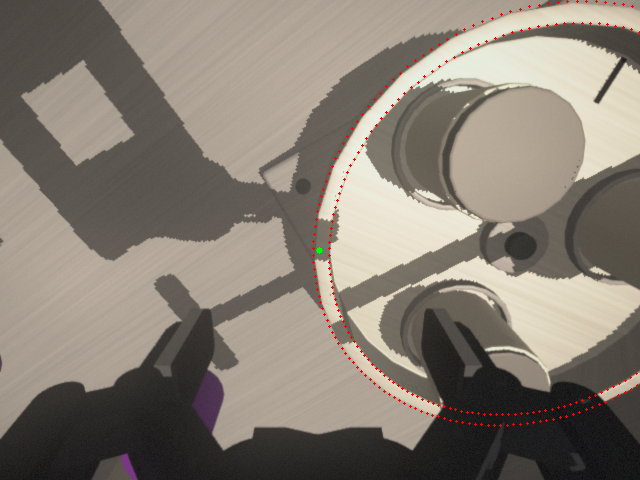

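play_rows:
  steps: [10, -1, 1, 0, 0, -0.4, 15, -1, 1, 0, 0, 0, 15, 0, 0, 0, 0, 0, 15, 0, 0, 0, 0, 0, 15, 0, 0, 0, 0, 0, 12, 0, 0, 0, 0, 0, 8, 0, 0, 0, 0, 0, 6, 0, 0, 0, 0, 0, 0, 0, 0, 0, 0, 0]

```text
t: 13.25
tcp_pos: [0.5238, -0.0409, 0.0803]
tool_rot: [0.626, -0.327, 0.627, 0.326]
wrist_force: [0.1, -0.0, 0.1]
width: 0.0851
```

play_rows:
  steps: [0, 0, 0, 0, 0, 0, 0, 0, 0, 0, 0, 0, 0, 0, 0, 0, 0, 0, 0, 0, 0, 0, 0, 0, 0, 0, 0, 0, 0, 0, 0, 0, 0, 0, 0, 0, 0, 0, 0, 0, 0, 0, 0, 0, 0, 0, 0, 0]
  fingers: 1

```text
t: 14.05
tcp_pos: [0.5244, -0.0389, 0.0818]
tool_rot: [0.627, -0.327, 0.626, 0.328]
wrist_force: [-1.3, 9.6, 4.2]
width: 0.0093
```

Run:
```python
from snap import *
s=env.get_state(); print(s["tcp_pos"],s["wrist_force"],s["torque"],s["width"])
plan(s,s["tcp_pos"],55,1)
c=snap("wrist","w11"); c=snap("scene","s11"); cv2.imwrite("pics/s11z.png",cv2.resize(c["img"][130:340,220:460,::-1],None,fx=3.3,fy=2.85,interpolation=cv2.INTER_CUBIC))
```

```text
[ 0.52436293 -0.0388615   0.08180076] [-1.33970111  9.57264811  4.19281596] [1.44053845 0.16725357 0.9311276 ] 0.009338765683307515
jaw now 55.2, tool turn [ 0.23  0.1  -0.01] x-axis [ 9.0e-04  1.5e-03 -1.0e+00]
[[0.0, 0.0, 0.0, 0.2, 0.1, -0.0]]
```

View pics/w11.png

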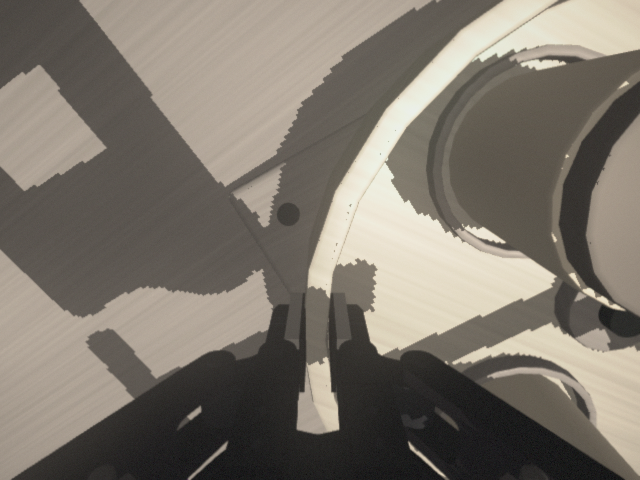

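View pics/s11z.png

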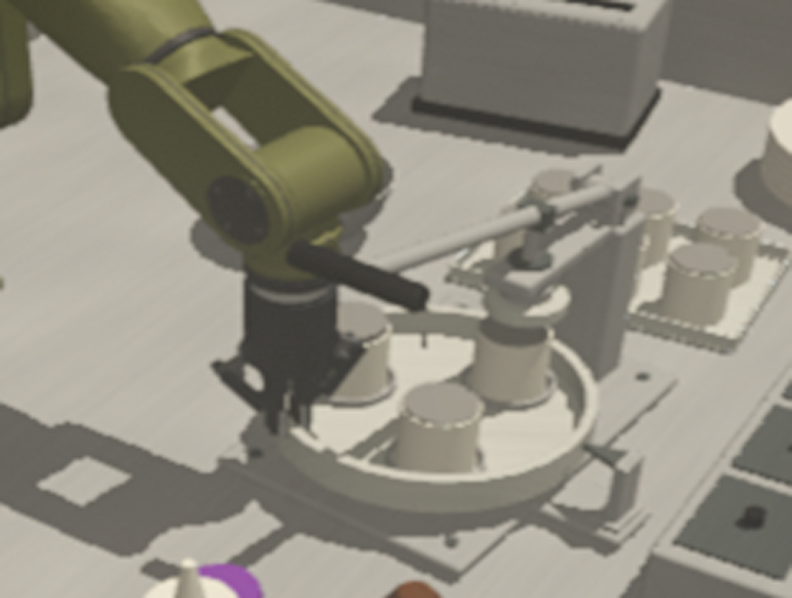

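play_rows:
  steps: [0, 0, 1.5, 0, 0, 0, 0, 4.71, 0.08, 2, 0, 0, 0, 7.06, 0.18, 3, 0, 0, 0, 7.06, 0.18, 3, 0, 0, 0, 7.06, 0.18, 3, 0, 0, 0, 7.06, 0.18, 3, 0, 0, 0, 4.71, 0.08, 2, 0, 0, 0, 0, 0, 0, 0, 0]

```text
t: 14.95
tcp_pos: [0.4965, -0.0127, 0.0818]
tool_rot: [0.665, -0.237, 0.667, 0.238]
wrist_force: [-4.9, 6.4, 5.7]
width: 0.0092
```

Run:
```python
from snap import *
s=env.get_state(); print(s["tcp_pos"],s["wrist_force"],s["torque"],s["width"])
R=Rt(s);print(R[:,0].round(4),np.degrees(np.arctan2(R[1,2],R[0,2])), s["tcp_pos"]+.135*R[:,2], "force tool",R.T@s["wrist_force"])
c=snap("wrist","w12"); c=snap("top","t12"); cv2.imwrite("pics/t12z.png",cv2.resize(c["img"][150:290,200:400,::-1],None,fx=4,fy=4,interpolation=cv2.INTER_CUBIC))
```

```text
[ 0.4965037  -0.0126891   0.08178472] [-4.85273829  6.37089063  5.66574416] [0.87786727 0.80544692 0.84259795] 0.009235219913466387
[-1.8e-03 -3.0e-04 -1.0e+00] 39.232898749244114 [0.60107207 0.07269482 0.08157841] force tool [-5.65874876  8.00924039  0.26192357]
```

View pics/w12.png

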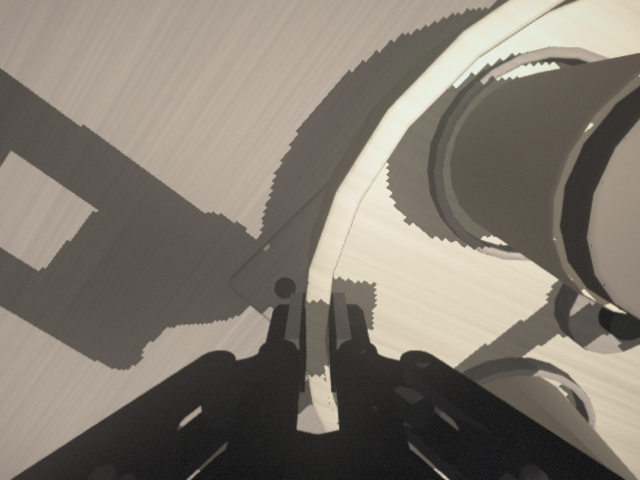

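View pics/t12z.png

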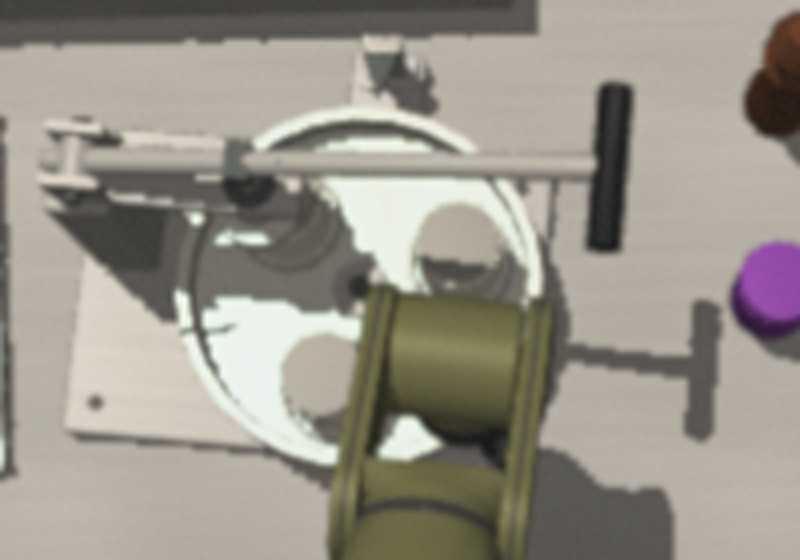

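play_rows:
  steps: [0, 7.06, 0.18, 3, 0, 0, 0, 9.42, 0.33, 4, 0, 0, 0, 9.42, 0.33, 4, 0, 0, 0, 9.42, 0.33, 4, 0, 0, 0, 9.42, 0.33, 4, 0, 0, 0, 9.42, 0.33, 4, 0, 0, 0, 9.42, 0.33, 4, 0, 0, 0, 9.42, 0.33, 4, 0, 0, 0, 9.42, 0.33, 4, 0, 0, 0, 9.42, 0.33, 4, 0, 0]

```text
t: 16.05
tcp_pos: [0.4673, 0.0722, 0.0818]
tool_rot: [0.707, -0.0, 0.707, 0.0]
wrist_force: [-0.7, 4.7, 3.1]
width: 0.0095
```

```bash
cat > st.py <<'E'
from snap import *
s=env.get_state(); print(s["t"],s["tcp_pos"],s["wrist_force"],s["torque"],s["width"])
R=Rt(s);print(R[:,0].round(4),"jaw",np.degrees(np.arctan2(R[1,2],R[0,2])), "axis",s["tcp_pos"]+.135*R[:,2], "force tool",R.T@s["wrist_force"])
E
python3 st.py
```

```text
16.05 [0.46731622 0.0721883  0.08181737] [-0.71145227  4.72230834  3.06864806] [0.79668274 0.24199615 0.82447637] 0.009544625785480895
[ 9.e-04 -4.e-04 -1.e+00] jaw 0.057740153883250975 axis [0.60231609 0.07232435 0.08193935] force tool [-3.07113428  4.72182086 -0.70391999]
```

play_rows:
  steps: [0, 9.42, 0.33, 4, 0, 0, 0, 9.42, 0.33, 4, 0, 0, 0, 9.42, 0.33, 4, 0, 0, 0, 9.42, 0.33, 4, 0, 0, 0, 9.42, 0.33, 4, 0, 0, 0, 9.42, 0.33, 4, 0, 0, 0, 9.42, 0.33, 4, 0, 0, 0, 9.42, 0.33, 4, 0, 0, 0, 9.42, 0.33, 4, 0, 0, 0, 9.42, 0.33, 4, 0, 0]

```text
t: 17.05
tcp_pos: [0.5006, 0.1587, 0.0818]
tool_rot: [0.666, 0.242, 0.663, -0.241]
wrist_force: [5.0, 1.1, -0.4]
width: 0.009
```

play_rows:
  steps: [0, 9.42, 0.33, 4, 0, 0, 0, 9.42, 0.33, 4, 0, 0, 0, 9.42, 0.33, 4, 0, 0, 0, 9.42, 0.33, 4, 0, 0, 0, 9.42, 0.33, 4, 0, 0, 0, 7.06, 0.18, 3, 0, 0, 0, 0, 0, 0, 0, 0, 0, 0, 0, 0, 0, 0]

```text
t: 17.85
tcp_pos: [0.5437, 0.1911, 0.0819]
tool_rot: [0.606, 0.369, 0.601, -0.368]
wrist_force: [6.8, -0.4, -1.5]
width: 0.0087
```

```bash
python3 st.py
python3 - <<'E'
from snap import *
c=snap("top","t13"); cv2.imwrite("pics/t13z.png",cv2.resize(c["img"][150:290,200:400,::-1],None,fx=4,fy=4,interpolation=cv2.INTER_CUBIC))
c=snap("scene","s13"); cv2.imwrite("pics/s13z.png",cv2.resize(c["img"][180:340,290:450,::-1],None,fx=4,fy=3.7,interpolation=cv2.INTER_CUBIC))
E
```

```text
17.85 [0.54372108 0.19114857 0.0818822 ] [ 6.81257781 -0.37694769 -1.54677868] [-0.04082215 -1.09855419  0.64588293] 0.008655652916548568
[ 0.0077 -0.0024 -1.    ] jaw -62.78112536307848 axis [0.60546784 0.07109964 0.08265238] force tool [1.60028391 5.87666883 3.44233718]
```

View pics/t13z.png

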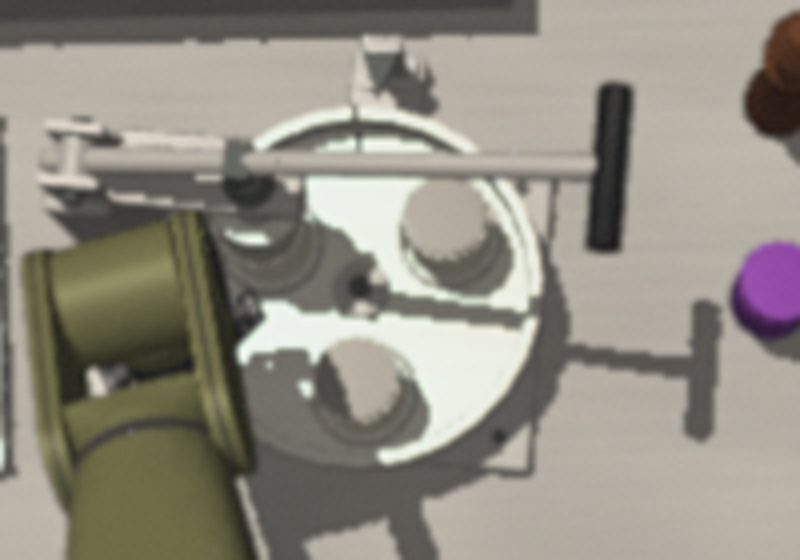

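View pics/s13z.png

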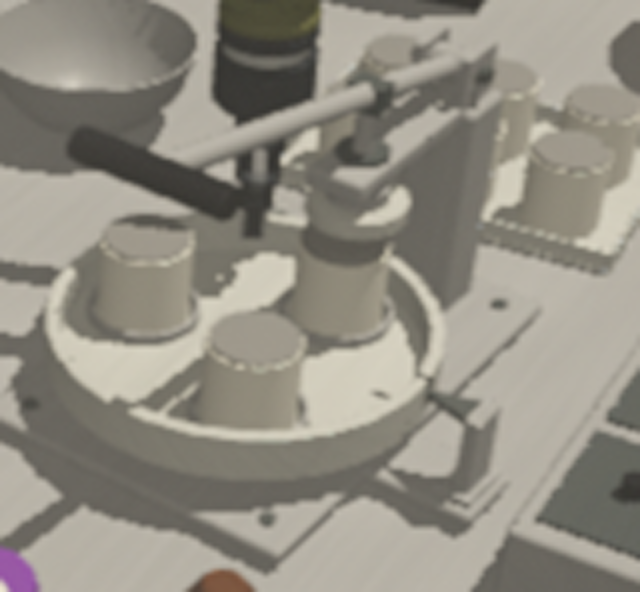

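Run:
```python
from snap import *
c=load("t13"); cv2.imwrite("pics/t13p.png",cv2.resize(c["img"][155:195,265:325,::-1],None,fx=13,fy=13,interpolation=cv2.INTER_CUBIC))
c=load("s13"); cv2.imwrite("pics/s13p.png",cv2.resize(c["img"][255:315,370:430,::-1],None,fx=10,fy=10,interpolation=cv2.INTER_CUBIC))
```

```text
(no output)
```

View pics/t13p.png

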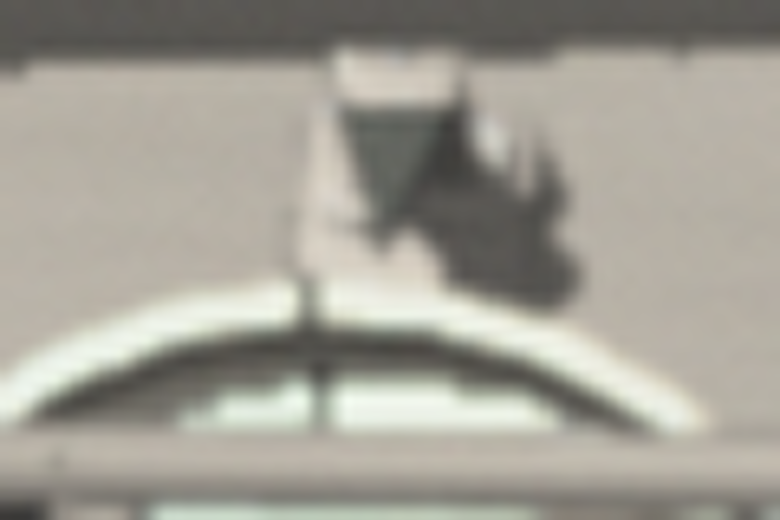

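View pics/s13p.png

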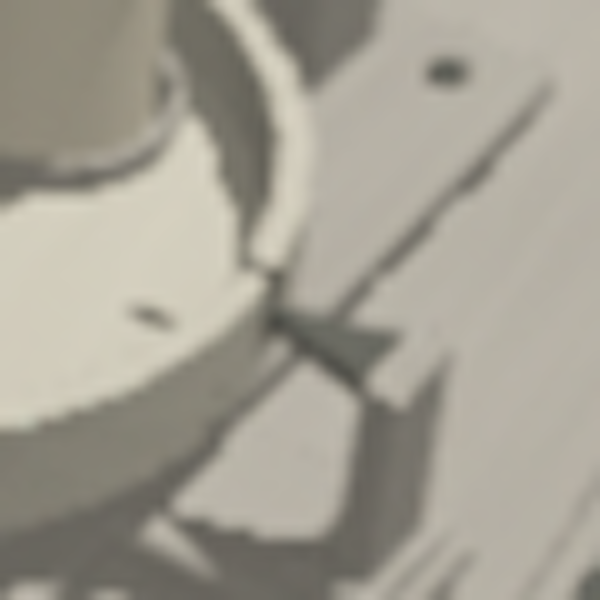

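Run:
```python
from h import *
a=np.array([.602,.0722])
def rep(n,X): d=X[:2]-a; print(n,X.round(4),np.hypot(*d).round(4),np.degrees(np.arctan2(d[1],d[0])).round(2))
c=load("t13"); Z=lambda x,y:[(265+x/13-.46,155+y/13-.46)]
for n,p in [("mark out",(305,283)),("mark in",(310,325)),("tip",(385,240)),("wedge base mid",(397,105)),("rim apex",(330,278))]: rep(n,at_z(c,Z(*p),.085)[0])
c=load("s13"); Z=lambda x,y:[(370+x/10-.45,255+y/10-.45)]
for n,p in [("S mark out",(285,283)),("S mark in",(250,265)),("S tip",(278,318)),("wedge base1",(402,332)),("wb2",(365,385))]: rep(n,at_z(c,Z(*p),.085)[0])
```

```text
mark out [0.7377 0.0745 0.085 ] 0.1357 0.98
mark in [0.7273 0.0733 0.085 ] 0.1253 0.52
tip [0.7479 0.0555 0.085 ] 0.1468 -6.54
wedge base mid [0.7813 0.0525 0.085 ] 0.1804 -6.26
rim apex [0.7388 0.0686 0.085 ] 0.1368 -1.52
S mark out [0.7421 0.0702 0.085 ] 0.1401 -0.81
S mark in [0.731 0.072 0.085] 0.129 -0.08
S tip [0.7465 0.0559 0.085 ] 0.1454 -6.46
wedge base1 [0.7767 0.0685 0.085 ] 0.1747 -1.21
wb2 [0.7769 0.0433 0.085 ] 0.1773 -9.37
```

play_rows:
  steps: [0, 5.2, 0.1, 2.2, 0, 0, 0, 5.2, 0.1, 2.2, 0, 0, 0, 5.2, 0.1, 2.2, 0, 0, 0, 0, 0, 0, 0, 0, 0, 0, 0, 0, 0, 0, 0, 0, 0, 0, 0, 0]

```text
t: 18.55
tcp_pos: [0.5579, 0.1969, 0.0819]
tool_rot: [0.584, 0.403, 0.578, -0.402]
wrist_force: [7.1, -2.0, -0.6]
width: 0.0089
```

```bash
python3 st.py
python3 - <<'E'
from snap import *
c=snap("top","t14"); cv2.imwrite("pics/t14p.png",cv2.resize(c["img"][155:195,265:325,::-1],None,fx=13,fy=13,interpolation=cv2.INTER_CUBIC))
c=snap("scene","s14"); cv2.imwrite("pics/s14p.png",cv2.resize(c["img"][255:315,370:430,::-1],None,fx=10,fy=10,interpolation=cv2.INTER_CUBIC))
E
```

```text
18.55 [0.55793025 0.19689348 0.08188748] [ 7.06112077 -1.98486912 -0.647982  ] [-0.34409963 -1.1474424   0.54924974] 0.008876524960965556
[ 0.0078 -0.0033 -1.    ] jaw -69.38015688070594 axis [0.60547183 0.07054404 0.082673  ] force tool [0.70964123 5.90550619 4.3405551 ]
```

View pics/t14p.png

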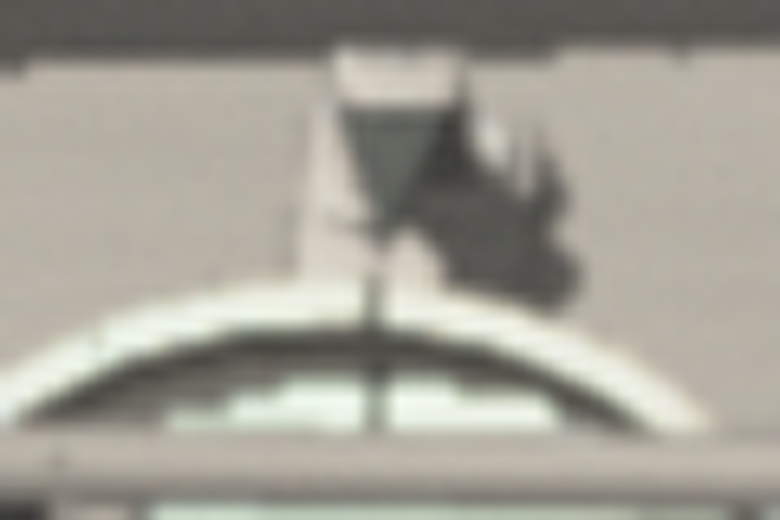

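View pics/s14p.png

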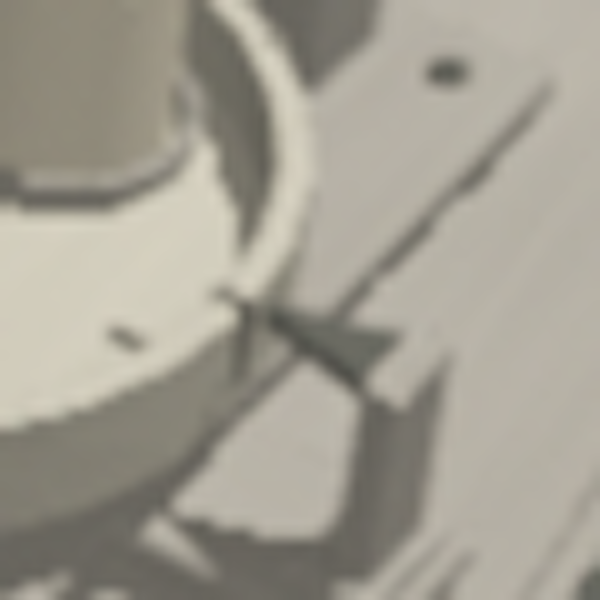

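play_rows:
  steps: [0, 1, 0, 0.4, 0, 0, 0, 0, 0, 0, 0, 0, 0, 0, 0, 0, 0, 0]

```text
t: 18.95
tcp_pos: [0.5585, 0.1971, 0.0819]
tool_rot: [0.583, 0.405, 0.577, -0.404]
wrist_force: [6.1, -2.5, -1.0]
width: 0.0091
```

play_rows:
  steps: [0, 0, 0, 0, 0, 0, 0, 0, 0, 0, 0, 0, 0, 0, 0, 0, 0, 0, 0, 0, 0, 0, 0, 0]
  fingers: 0.2

```text
t: 19.35
tcp_pos: [0.5558, 0.1979, 0.0806]
tool_rot: [0.58, 0.405, 0.579, -0.406]
wrist_force: [-0.2, -0.6, 0.3]
width: 0.0342
```

```bash
python3 st.py
python3 - <<'E'
from snap import *
c=snap("top","t15"); cv2.imwrite("pics/t15p.png",cv2.resize(c["img"][155:195,265:325,::-1],None,fx=13,fy=13,interpolation=cv2.INTER_CUBIC))
c=snap("scene","s15"); cv2.imwrite("pics/s15p.png",cv2.resize(c["img"][255:315,370:430,::-1],None,fx=10,fy=10,interpolation=cv2.INTER_CUBIC))
snap("wrist","w15")
E
```

```text
19.35 [0.55583914 0.19792367 0.08060061] [-0.24399083 -0.60653784  0.32177829] [ 0.02114699 -0.00301082  0.03106322] 0.0341500235351505
[ 3.0e-04 -2.1e-03 -1.0e+00] jaw -69.91166152496427 axis [0.60220729 0.07113678 0.08088381] force tool [-0.32057019 -0.43761206  0.48650939]
```

View pics/t15p.png

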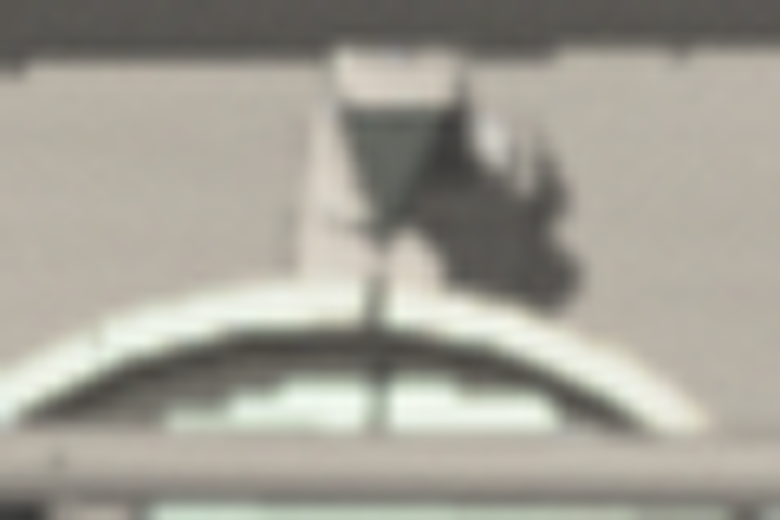

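View pics/s15p.png

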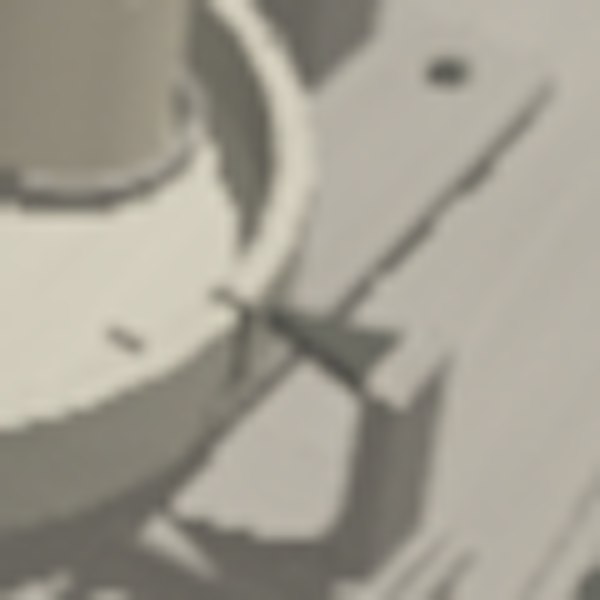

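View pics/w15.png

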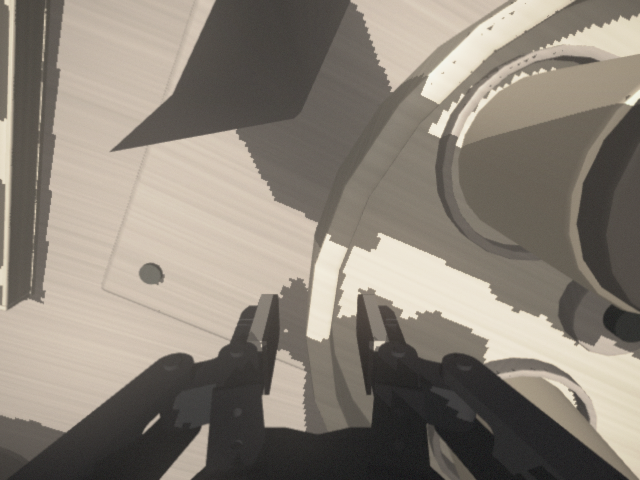

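play_rows:
  steps: [-5, 0, 0, 0, 0, 0, -15, 0, 0, 0, 0, 0, -25, 0, 0, 0, 0, 0, -30, 0, 0, 0, 0, 0, -30, 0, 0, 0, 0, 0, -25, 0, 0, 0, 0, 0]

```text
t: 20.1
tcp_pos: [0.5566, 0.1983, 0.2144]
tool_rot: [0.581, 0.406, 0.578, -0.405]
wrist_force: [-0.6, -0.4, -0.5]
width: 0.0339
```

```bash
python3 st.py
python3 - <<'E'
from snap import *
s=env.get_state()
plan(s,[.45,.0,.42],-7,10)
E
```

```text
20.1 [0.55657377 0.19829445 0.21437924] [-0.57721689 -0.42959526 -0.49253928] [ 0.01397038 -0.00115392  0.05669287] 0.03394482973027815
[ 0.0039 -0.0013 -1.    ] jaw -69.91168669304368 axis [0.60294181 0.0715077  0.21473267] force tool [ 0.49084585 -0.69124199  0.20391474]
jaw now -69.9, tool turn [-62.91   0.24  -0.08] x-axis [ 0.0039 -0.0013 -1.    ]
[[-20.6, -16.8, 15.0, -6.3, 0.0, -0.0], [-20.6, -18.3, 13.1, -6.3, 0.0, -0.0], [-20.6, -19.6, 11.0, -6.3, 0.0, -0.0], [-20.6, -20.7, 8.8, -6.3, 0.0, -0.0], [-20.6, -21.6, 6.4, -6.3, 0.0, -0.0], [-20.6, -22.1, 4.0, -6.3, 0.0, -0.0], [-20.6, -22.4, 1.6, -6.3, 0.0, -0.0], [-20.6, -22.5, -0.9, -6.3, 0.0, -0.0], [-20.6, -22.2, -3.4, -6.3, 0.0, -0.0], [-20.6, -21.7, -5.8, -6.3, 0.0, -0.0]]
```

play_rows:
  steps: [-20, -17, 15, -6.3, 0, 0, -20, -18, 13, -6.3, 0, 0, -21, -19.5, 11, -6.3, 0, 0, -21, -20.5, 9, -6.3, 0, 0, -21, -21.5, 6.5, -6.3, 0, 0, -21, -22, 4, -6.3, 0, 0, -21, -22.5, 1.5, -6.3, 0, 0, -21, -22.5, -1, -6.3, 0, 0, -21, -22, -3.5, -6.3, 0, 0, -20, -22, -6, -6.2, 0, 0]
  fingers: 1

```text
t: 21.1
tcp_pos: [0.449, -0.0002, 0.4207]
tool_rot: [0.707, 0.041, 0.705, -0.042]
wrist_force: [0.2, -0.5, 0.3]
width: 0.0
```

```bash
python3 st.py
python3 - <<'E'
from snap import *
s=env.get_state()
plan(s,[.60,-.08,.42],-7,6)
for n in ["t16","s16","w16"]:
    c=snap({"t":"top","s":"scene","w":"wrist"}[n[0]],n)
c=load("t16"); cv2.imwrite("pics/t16z.png",cv2.resize(c["img"][150:290,200:400,::-1],None,fx=4,fy=4,interpolation=cv2.INTER_CUBIC))
c=load("s16"); cv2.imwrite("pics/s16z.png",cv2.resize(c["img"][170:340,280:450,::-1],None,fx=4,fy=3.5,interpolation=cv2.INTER_CUBIC))
E
```

```text
21.1 [ 4.49010092e-01 -1.56292337e-04  4.20706181e-01] [ 0.22037092 -0.48276317  0.25363704] [ 0.02098649 -0.0170323   0.02767225] 8.056429955015244e-06
[ 0.0033 -0.0025 -1.    ] jaw -6.741334100089163 axis [ 0.58307589 -0.01600346  0.4211859 ] force tool [-0.25171419 -0.45408031  0.2764171 ]
jaw now -6.7, tool turn [0.26 0.2  0.12] x-axis [ 0.0033 -0.0025 -1.    ]
[[0.2, -10.3, 26.6, 0.0, 0.0, 0.0], [0.2, -10.2, 26.6, 0.0, 0.0, 0.0], [0.2, -10.2, 26.6, 0.0, 0.0, 0.0], [0.2, -10.2, 26.6, 0.0, 0.0, 0.0], [0.2, -10.2, 26.6, 0.0, 0.0, 0.0], [0.1, -10.2, 26.6, 0.0, 0.0, 0.0]]
```

View pics/t16z.png

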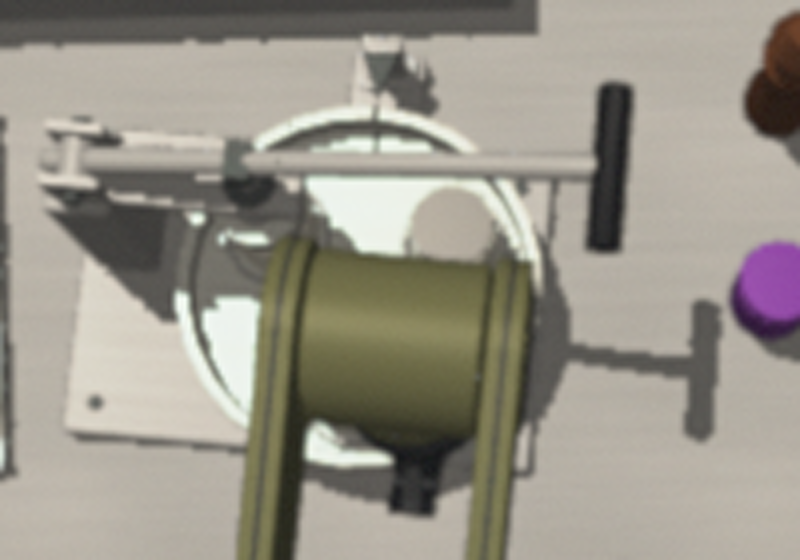

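View pics/s16z.png

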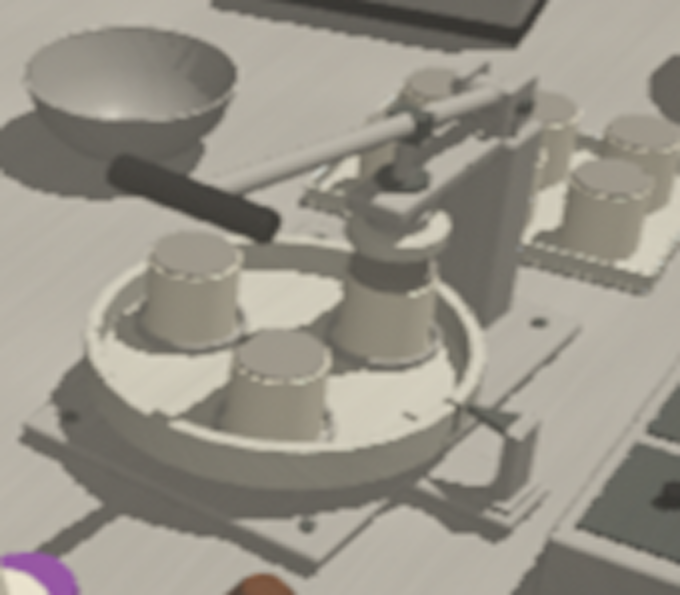

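View pics/w16.png

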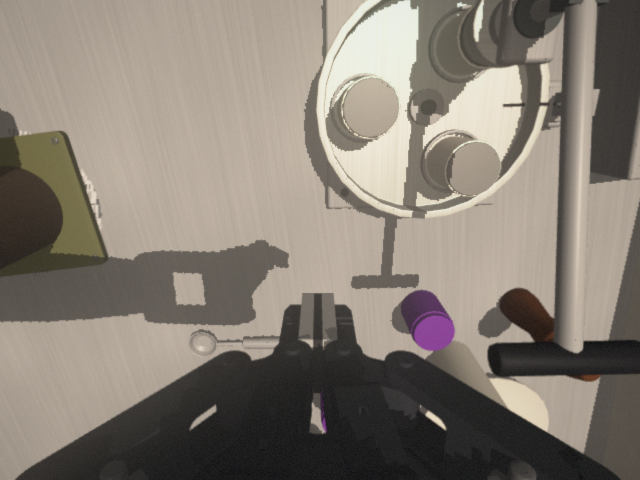

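Run:
```python
from snap import *
c=load("w16"); cv2.imwrite("pics/w16p.png",cv2.resize(c["img"][70:140,480:620,::-1],None,fx=5.5,fy=5.5,interpolation=cv2.INTER_CUBIC))
for z in (.338,.326):
  print(z, at_z(c,[(491,358),(569,344),(573,345)],z), at_z(load("t0"+"") if 0 else load("top0"),[(200+612/4,150+167/4),(200+613/4,150+84/4),(200+603/4,150+250/4)],z))
print(depth(c,[(520,358),(560,358),(600,358)]))
```

```text
0.338 [[ 0.56101184 -0.09638482  0.338     ]
 [ 0.61414329 -0.09164923  0.338     ]
 [ 0.61696151 -0.09282525  0.338     ]] [[ 0.6170062  -0.11256581  0.338     ]
 [ 0.67147014 -0.11458291  0.338     ]
 [ 0.56354308 -0.10560419  0.338     ]]
0.326 [[ 0.56674015 -0.10624382  0.326     ]
 [ 0.62284325 -0.10124337  0.326     ]
 [ 0.62581909 -0.10248517  0.326     ]] [[ 0.62021547 -0.113133    0.326     ]
 [ 0.67522921 -0.11517047  0.326     ]
 [ 0.56621266 -0.10610111  0.326     ]]
[[ 0.58205396 -0.10027151  0.33645566]
 [ 0.61041227 -0.10430135  0.33594621]
 [ 0.63731762 -0.10669567  0.33732203]]
```

View pics/w16p.png

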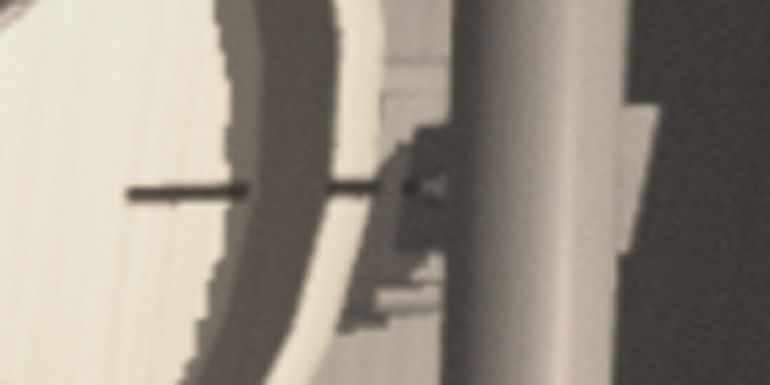

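Run:
```python
from snap import *
plan(env.get_state(),[.618,-.108,.40],-7,8)
```

```text
jaw now -7.2, tool turn [-0.2   0.39  0.1 ] x-axis [ 0.0065 -0.0026 -1.    ]
[[2.8, -10.7, 22.5, -0.0, 0.0, 0.0], [2.8, -10.7, 22.5, -0.0, 0.0, 0.0], [2.8, -10.8, 22.5, -0.0, 0.0, 0.0], [2.8, -10.8, 22.5, -0.0, 0.0, 0.0], [2.7, -10.8, 22.5, -0.0, 0.0, 0.0], [2.7, -10.8, 22.5, -0.0, 0.0, 0.0], [2.7, -10.8, 22.5, -0.0, 0.0, 0.0], [2.7, -10.8, 22.5, -0.0, 0.0, 0.0]]
```

play_rows:
  steps: [1.5, -6, 12, 0, 0, 0, 2.5, -11, 22, 0, 0, 0, 2.5, -11, 23, 0, 0, 0, 2.5, -11, 23, 0, 0.2, 0, 2.5, -11, 23, 0, 0, 0, 2.5, -11, 23, 0, 0, 0, 2.5, -11, 23, 0, 0, 0, 2.5, -9, 20, 0, 0, 0, 1, -5, 11, 0, 0, 0, 0, 0, 0, 0, 0, 0]

```text
t: 22.25
tcp_pos: [0.619, -0.1071, 0.3952]
tool_rot: [0.703, 0.043, 0.708, -0.044]
wrist_force: [0.7, -0.5, 0.2]
width: 0.0
```

```bash
python3 st.py
python3 - <<'E'
from snap import *
s=env.get_state()
plan(s,[.618,-.108,.36],-7,1)
for n in ["s17","w17"]:
    c=snap({"t":"top","s":"scene","w":"wrist"}[n[0]],n)
c=load("s17"); cv2.imwrite("pics/s17z.png",cv2.resize(c["img"][130:340,250:450,::-1],None,fx=3.5,fy=2.8,interpolation=cv2.INTER_CUBIC))
E
```

```text
22.25 [ 0.61899234 -0.10711505  0.39524727] [ 0.72408738 -0.53674206  0.15487357] [-0.03846772  0.02024207  0.02600754] 8.96120229716211e-06
[-6.8e-03 -7.0e-04 -1.0e+00] jaw -7.038333352397398 axis [ 0.75297205 -0.12365669  0.39434664] force tool [-0.15943136 -0.44421419  0.78334909]
jaw now -7.0, tool turn [-0.04 -0.38  0.09] x-axis [-6.8e-03 -7.0e-04 -1.0e+00]
[[35.3, -0.9, -0.6, -0.0, -0.4, 0.1]]
```

View pics/s17z.png

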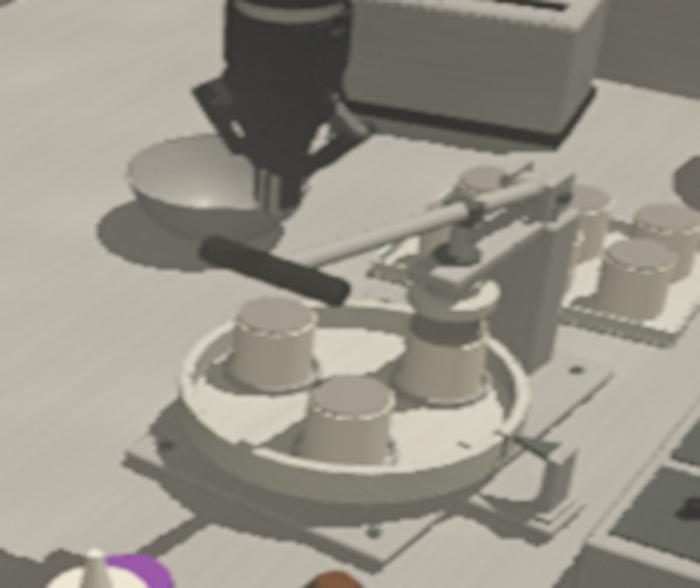

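View pics/w17.png

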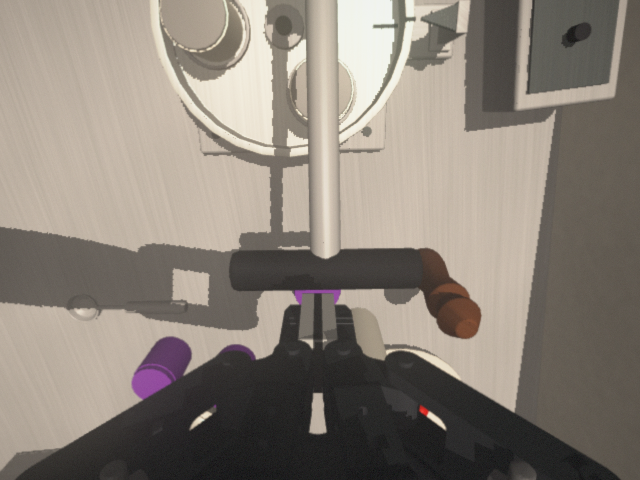

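Run:
```python
from snap import *
c=load("w17")
print(at_z(c,[(326,270),(240,270),(425,269)],.326)); print(depth(c,[(326,262),(326,268),(326,275),(326,282),(326,288),(280,268),(380,268)]))
print(env.get_state()["tcp_pos"])
```

```text
[[ 0.62221467 -0.11373536  0.326     ]
 [ 0.57151417 -0.10765997  0.326     ]
 [ 0.68038348 -0.12003874  0.326     ]]
[[ 0.62311627 -0.10445621  0.33611546]
 [ 0.62274629 -0.10748677  0.33747157]
 [ 0.62231905 -0.11097279  0.33913195]
 [ 0.6218067  -0.11551779  0.33853987]
 [ 0.62124981 -0.1208167   0.33535295]
 [ 0.59729068 -0.10433088  0.33771507]
 [ 0.65264851 -0.11116759  0.3372345 ]]
[ 0.61802894 -0.10645225  0.39714896]
```

play_rows:
  steps: [10, -2, 1, 0, -0.2, 0, 15, -4, 2.5, 0, -0.2, 0, 10, 0, 0, 0, 0, 0, 5, 0, 0, 0, 0, 0, 0, 0, 0, 0, 0, 0]

```text
t: 22.85
tcp_pos: [0.6202, -0.1132, 0.3562]
tool_rot: [0.706, 0.043, 0.705, -0.044]
wrist_force: [-0.1, 0.1, 0.4]
width: 0.0001
```

```bash
python3 st.py
python3 - <<'E'
from snap import *
snap("wrist","w18")
E
```

```text
22.85 [ 0.62022356 -0.11324529  0.35624161] [-0.06929254  0.12346075  0.42770662] [ 0.01352739  0.0285644  -0.04009067] 9.01280005266876e-05
[ 0.0015 -0.0019 -1.    ] jaw -7.016689790038031 axis [ 0.75421229 -0.12973666  0.35647864] force tool [-0.42804068  0.1133659  -0.08310425]
```

View pics/w18.png

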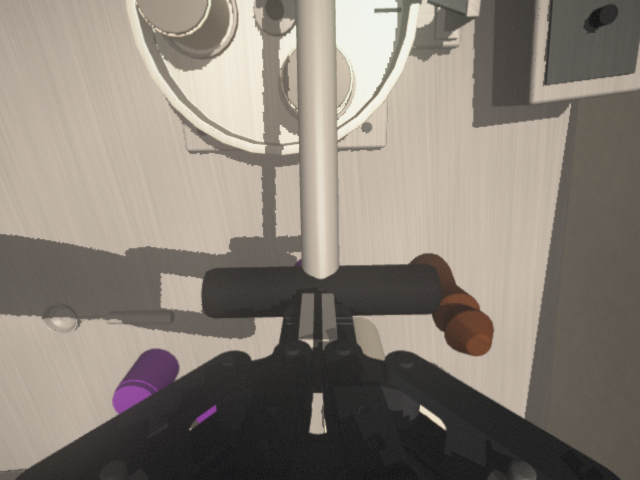

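The closed fingertips sit centred over the T-bar, so I'll press down half way.

play_rows:
  steps: [4, 0, 0, 0, 0, 0, 5, -1.2, 0, 0, 0, 0, 8, -2, 0, 0, 0, 0, 10, -2, 0, 0, 0, 0, 10, -2, 0, 0, 0, 0, 10, -1.5, 0, 0, 0, 0, 10, -1.3, 0, 0, 0, 0, 0, 0, 0, 0, 0, 0]

```text
t: 23.7
tcp_pos: [0.619, -0.1234, 0.2984]
tool_rot: [0.706, 0.043, 0.706, -0.044]
wrist_force: [-0.0, -1.4, 1.7]
width: 0.0
```

```bash
python3 st.py
python3 - <<'E'
from snap import *
snap("wrist","w19"); c=snap("scene","s19"); cv2.imwrite("pics/s19z.png",cv2.resize(c["img"][130:340,250:450,::-1],None,fx=3.5,fy=2.8,interpolation=cv2.INTER_CUBIC))
E
```

```text
23.7 [ 0.61903568 -0.1234449   0.29837779] [-0.0219195  -1.39584074  1.71438773] [-0.16182884  0.0842971  -0.01521502] 7.455563961139133e-06
[ 5.0e-04 -1.4e-03 -1.0e+00] jaw -7.032269991738494 axis [ 0.7530201  -0.13997272  0.29846203] force tool [-1.71244481 -1.39030506  0.1502056 ]
```

View pics/s19z.png

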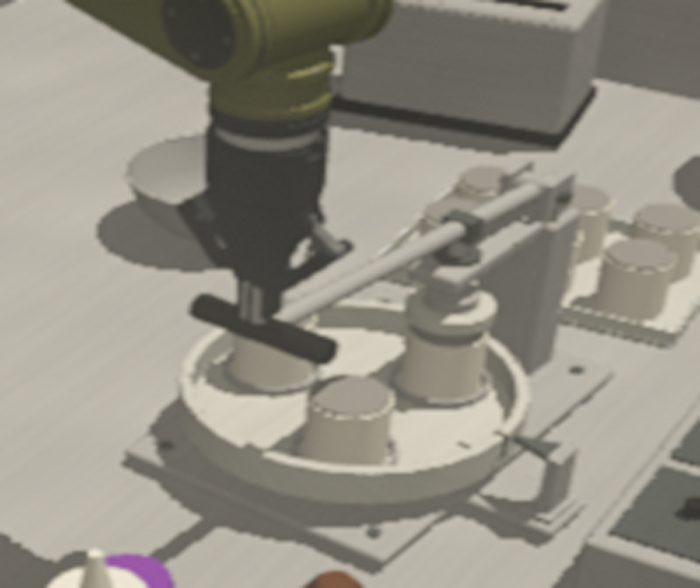

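View pics/w19.png

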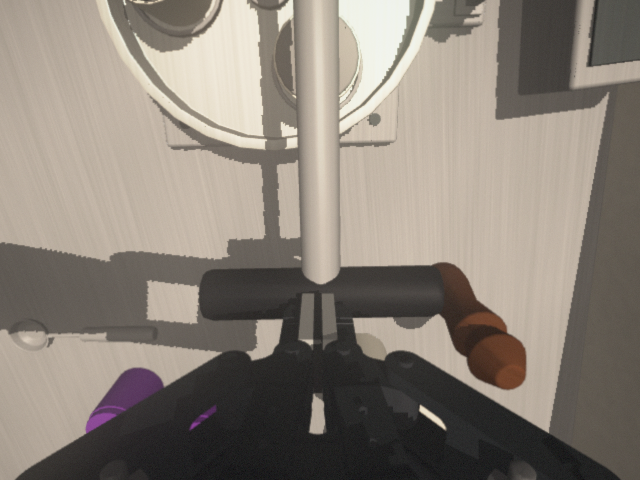

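play_rows:
  steps: [10, -1, 0, 0, 0, 0, 10, -0.8, 0, 0, 0, 0, 8, -0.4, 0, 0, 0, 0, 6, 0, 0, 0, 0, 0, 5, 0, 0, 0, 0, 0, 3, 0, 0, 0, 0, 0, 0, 0, 0, 0, 0, 0]

```text
t: 24.5
tcp_pos: [0.6198, -0.1258, 0.2587]
tool_rot: [0.707, 0.043, 0.704, -0.044]
wrist_force: [0.8, -1.1, 1.5]
width: -0.0002
```

play_rows:
  steps: [1.5, 0, 0, 0, 0, 0, 1.5, 0, 0, 0, 0, 0, 0, 0, 0, 0, 0, 0]

```text
t: 24.8
tcp_pos: [0.6198, -0.1257, 0.2561]
tool_rot: [0.707, 0.042, 0.704, -0.044]
wrist_force: [-0.9, -2.0, 3.8]
width: 0.0
```

```bash
python3 st.py
python3 - <<'E'
from snap import *
c=snap("scene","s20"); cv2.imwrite("pics/s20z.png",cv2.resize(c["img"][150:320,270:440,::-1],None,fx=4.2,fy=3.5,interpolation=cv2.INTER_CUBIC))
E
```

```text
24.8 [ 0.61976032 -0.12571405  0.25614806] [-0.92968108 -1.97683674  3.79138433] [-0.35929654  0.03906834 -0.01106713] 3.990925615875061e-06
[ 0.0041 -0.0026 -1.    ] jaw -7.009755030885464 axis [ 0.75374995 -0.14218907  0.25674039] force tool [-3.79009697 -2.08325164 -0.66484064]
```

View pics/s20z.png

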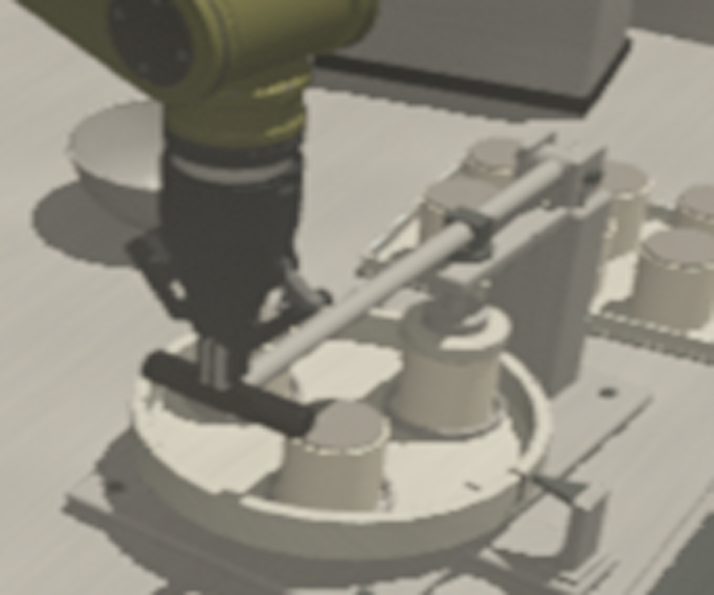

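Now press on toward the hard stop in small steps.

play_rows:
  steps: [1, 0, 0, 0, 0, 0, 1, 0, 0, 0, 0, 0, 0, 0, 0, 0, 0, 0]

```text
t: 25.15
tcp_pos: [0.6199, -0.1258, 0.2556]
tool_rot: [0.707, 0.042, 0.704, -0.044]
wrist_force: [-2.2, -0.4, 8.3]
width: 0.0001
```

play_rows:
  steps: [1, 0, 0, 0, 0, 0, 1, 0, 0, 0, 0, 0, 0, 0, 0, 0, 0, 0]

```text
t: 25.45
tcp_pos: [0.6199, -0.1258, 0.2551]
tool_rot: [0.708, 0.042, 0.704, -0.044]
wrist_force: [-5.3, -2.0, 12.5]
width: -0.0004
```

play_rows:
  steps: [1, 0, 0, 0, 0, 0, 1, 0, 0, 0, 0, 0, 0, 0, 0, 0, 0, 0]

```text
t: 25.75
tcp_pos: [0.6199, -0.1258, 0.2546]
tool_rot: [0.708, 0.042, 0.704, -0.044]
wrist_force: [-8.0, 0.4, 16.7]
width: -0.0002
```

play_rows:
  steps: [-6, 0, 0, 0, 0, 0, -6, 0, 0, 0, 0, 0, -8, 0, 0, 0, 0, 0, -8, 0.5, 0, 0, 0, 0, -8, 0.7, 0, 0, 0, 0, -8, 0.9, 0, 0, 0, 0, -8, 1.1, 0, 0, 0, 0, -8, 1.3, 0, 0, 0, 0, -8, 1.5, 0, 0, 0, 0, -8, 1.6, 0, 0, 0, 0]

```text
t: 26.75
tcp_pos: [0.6204, -0.118, 0.3267]
tool_rot: [0.707, 0.042, 0.704, -0.044]
wrist_force: [-0.3, 1.3, 0.5]
width: 0.0003
```

play_rows:
  steps: [-8, 1.6, 0, 0, 0, 0, -8, 1.7, 0, 0, 0, 0, -8, 1.5, 0, 0, 0, 0, -6, 0, 0, 0, 0, 0, -6, 0, 0, 0, 0, 0, -10, 0, 0, 0, 0, 0, -15, 0, 0, 0, 0, 0, -15, 0, 0, 0, 0, 0, 0, 0, 0, 0, 0, 0]

```text
t: 27.65
tcp_pos: [0.6215, -0.1134, 0.4064]
tool_rot: [0.709, 0.042, 0.702, -0.045]
wrist_force: [-0.0, -1.0, 0.2]
width: -0.0
```

```bash
python3 st.py
python3 - <<'E'
from snap import *
c=snap("scene","s21"); cv2.imwrite("pics/s21z.png",cv2.resize(c["img"][150:320,270:440,::-1],None,fx=4.2,fy=3.5,interpolation=cv2.INTER_CUBIC))
snap("wrist","w21")
E
```

```text
27.65 [ 0.6215491  -0.11339121  0.40638014] [-0.04094384 -0.99911521  0.20392102] [-0.00126015 -0.02732086  0.01854187] -2.1730858365452857e-05
[ 0.01   -0.0042 -0.9999] jaw -7.018684859091792 axis [ 0.75553009 -0.12988636  0.40779588] force tool [-0.2000959  -0.9972297   0.08358192]
```

View pics/s21z.png

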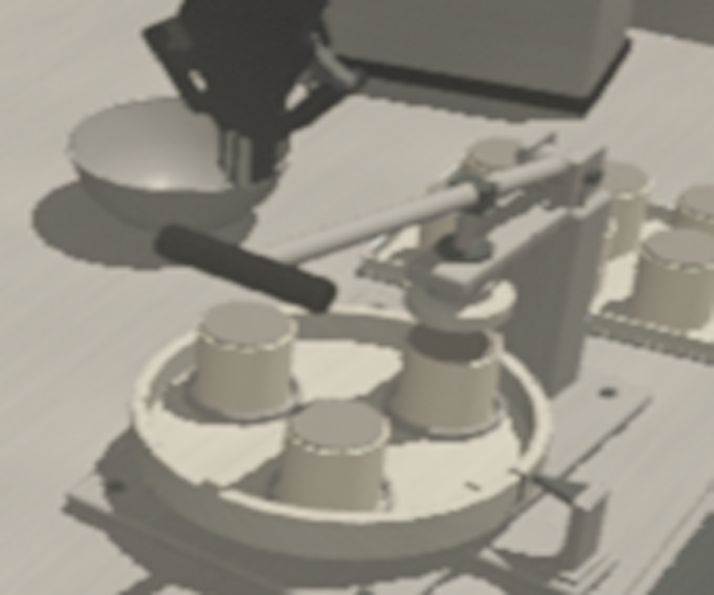

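View pics/w21.png

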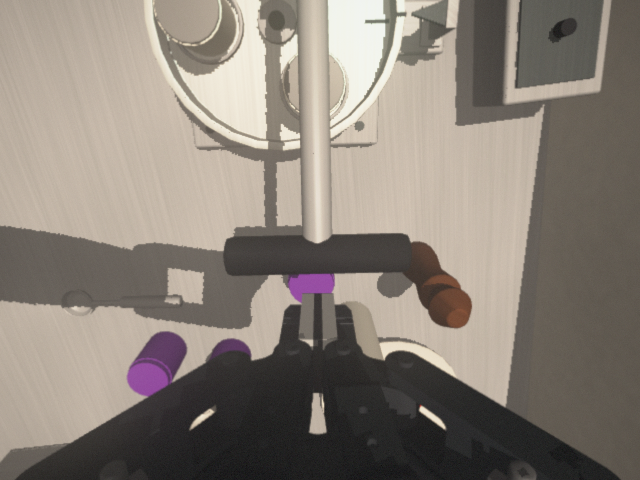

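Run:
```python
from snap import *
c=load("s21"); P=cloud(c)
for n,(x,y) in {"pressed":(452,347),"finA":(247,328),"finB":(335,428)}.items():
    u=int(270+x/4.2); v=int(150+y/3.5); q=P[v-2:v+3,u-5:u+6].reshape(-1,3); print(n,np.nanmedian(q,0).round(4))
hb=P[150+int(265/3.5)-1,270+int(245/4.2)]; print("handle",hb)
c=load("w21"); cv2.imwrite("pics/w21p.png",cv2.resize(c["img"][0:50,350:460,::-1],None,fx=7,fy=7,interpolation=cv2.INTER_CUBIC))
print(at_z(c,[(323,256)],.326))
```

```text
pressed [0.65   0.1225 0.1287]
finA [0.521  0.0719 0.1294]
finB [ 0.6329 -0.0101  0.1291]
handle [ 0.62288396 -0.11712915  0.33632011]
[[ 0.62514867 -0.11482671  0.326     ]]
```

View pics/w21p.png

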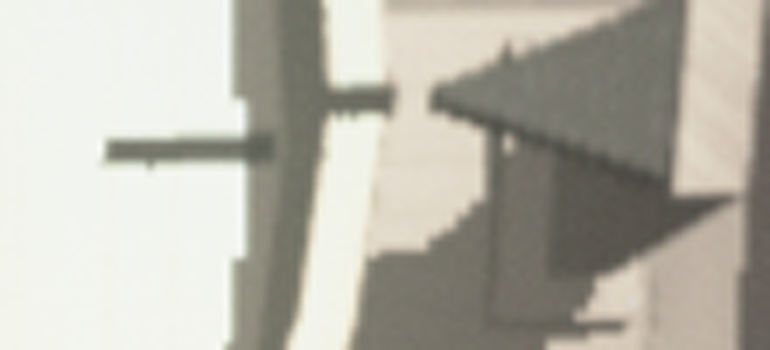

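The lid is at the same height as on the finished pots (about 0.129 m), the mark lines up with the pointer tip, the lever is up and the arm is clear. Handing in.

```bash
python3 -c "
from bench import env
print(env.sign_off())"
```

```text
the job is handed in; nothing more can be done
None
```

The job is done and handed in after about 28 s of robot time; sign-off reports no verdict. I stood the pot in the empty nest and let go. I then gripped the rim and turned the table about 125° clockwise to bring the line to the pointer. Last, I pushed the lever to its stop with closed fingers, followed it back up and backed away.

**Last checks:**
- **Pot:** it stands upright in its nest. Its lid top measured 0.1287 m, against 0.1291 to 0.1294 m on the two finished pots, so the lid is home.
- **Line at the pointer:** the wrist camera shows the line straight before the pointer tip. The top camera had read it about 1.6 mm short, which disagrees slightly but is inside the 6 mm limit.
- **Lever:** the force rose from about 4 N to 17 N at the bottom while the tool moved only 1.5 mm, so it was on the stop. Afterwards the handle was back at its starting height.
- **Arm and surroundings:** the arm hangs free, about 54 mm above the handle, with wrist force about 1 N or less. I saw nothing knocked over in the pictures, but I did not measure how far the other loose things might have shifted.

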